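# Level off, then snap the coupler on the test port and hold it home

## Robot

A 6-joint arm with a two-finger parallel gripper is mounted at the origin on the work surface. World frame = base frame: x ahead of the robot, y to its left, z up, the work surface at z = 0. Lengths are in mm, angles in rad, forces in N, time in s.
With the tool pointing down it reaches from about 350 to 775 mm from the base axis. Payload 7.3 kg.
Tool frame: the origin (TCP) lies midway between the tips of the shut fingers; the grasp point (between the pads) lies 19 mm behind it; x points along the fingers, z is the direction in which the jaws open and shut, and the axes are right-handed (so a half turn about x gives the same grasp; the last joint's range is limited). The gripper opens to 92 mm and grips with 3 to 60 N. Pads are 19 mm wide; open, the fingers measure 130 mm over their backs; the gripper's body (75 mm by 190 mm) begins 47 mm behind the grasp point.
Start: joints at [1.197, 0.342, 1.524, -0, 1.275, -0.146], TCP at [118.547, 511.46, 226.741] pointing down, gripper open.
Joint ranges: [-2.53, 2.53], [-0.77, 2.02], [0.04, 2.7], [-1, 4.14], [0.28, 2.66], [-3.11, 3.11]. Speed limits (rad/s): [2.57, 2.57, 3.14, 3.14, 3.14, 3.14].

## Interface

Orientations are given as [roll, pitch, yaw] about the fixed x, y, z axes, in that order (R = Rz(yaw) Ry(pitch) Rx(roll)).
In Python, from plant import monitor, optics, close_job gives the robot as it stands.
- The arm moves only by the tool send_rows, never from a script. Its argument "commands" is a list that holds one entry, the list of rows, each a list of 5 numbers: the shift along the tool's x, y, z in m, then the turn about the tool's x in degrees, then the finger opening in m, from 0 to 0.0918. A call has 1 to 10 rows; each row shifts and turns the pose as measured when the row begins, along the tool's axes as they then stand; what a row does not reach is not made up. A row lasts 1/12 s, in which the tool goes at most 41.7 mm and 7.16 degrees, less where a joint would pass 70% of its speed; a pose out of reach is approached as far as the arm can. A call with a gripper value outside its range is refused whole. The fingers move at their own pace and stop on an object; the grip force is fixed at half the most. Time passes only in rows, so rows that do not move let the fingers close. It gives the time, the measured TCP pose, the force and the opening at its end, in the units of the state.
- monitor.get_obs(): the state, without advancing time (a new reading comes with each control period).
- optics.capture(name): name is "side" or "top"; returns a dict with "color" (400x640x3 uint8, blue, green, red), "camera_matrix" (3x3 intrinsics, pixels), "camera_from_world" (4x4, takes a point from world to camera coordinates). Camera axes: x right, y down, z forward; pixel columns grow to the right and rows downward; lengths in mm; the calibration is good to about 2 mm. A picture is of the moment at which its call begins. There is no depth.
- close_job(): hands the job in, once; it reports no verdict.
The state is a dict: "time": time; "joint_positions": joint angles; "dq": joint speeds; "tau": joint torques, N m; "tool_pos": TCP position; "tcp_rot": TCP orientation; "contact_force": force on the tool from outside, world axes, zero at the start; "moment": the same for the moment, N m; "grip_width": finger opening in mm.
Only numpy, scipy, OpenCV 4.12 (cv2) and the standard library are available. Lean on these libraries where they do the work, as an engineer would, in place of code of your own. Each camera call takes 0.05 s, during which the arm holds its last target.

## Task

Turn the level knob on the bench generator fully anticlockwise to its end stop (off). Then take the push-on coupler that stands on the bench and press it squarely onto the tilted test port, past the spring clips until it snaps and its mouth sits flush on the port plate, and finish while still holding it pressed home against the spring pin: do not let go. Do not press the coupler on while the level is still up, and leave the other things on the bench where they are.

Things in the scene. Friction and masses are not known exactly. Their poses are not given: they have to be found in the camera images.
- level (a joint): Level knob on the flat top of the bench generator (fixed white box 140 x 150 mm, 70 mm high, dark display on its front). Vertical axis; value in rad: 0 = fully anticlockwise (seen from above) at the end stop = off, growing clockwise to 1.8. Stays where it is left (friction 0.03 N m).
- level_grip (a point): Point on the knob's axis at the height to grip, 107 mm above the bench. The knob is a disc 44 mm across (8 mm thick) with an upright bar on it, 42 mm long, 14 mm wide, its top 7 mm above this point, its foot 23 mm below. The point turns with the knob: x along the bar, y across it, z up.
- coupler_center (a point): Centre, half-way up, of the loose push-on coupler: 78 mm tall, 0.16 kg, steel and aluminium, standing upright, mouth down. Lower 42 mm: round barrel 26 mm across. Upper 36 mm: square grip head. x and y along the head's sides, z from the mouth to the head.
- coupler_head (a point): Centre of the coupler's grip head, 21 mm above coupler_center: 22 x 22 mm square, reaching 18 mm above and below this point. The barrel's top makes a 2 mm shoulder under the head, against which fingertips can push. Axes as coupler_center.
- coupler_mouth (a point): Centre of the coupler's mouth (its lower face), 39 mm below coupler_center; z towards the head. A rounded bead, 33 mm across and 6 mm high, runs round the mouth. The blind bore is 18.6 mm across, 24 mm deep.
- port_seat (a point): Centre of the flat round port plate (steel, 58 mm across) on the sloped top of a fixed grey console (140 x 150 mm, 28 mm high in front, 93 mm at the back; this point 65 mm up). z is the port's axis, 25 degrees from vertical towards the console's front. Home: the coupler's mouth flat on the plate (hard stop), axes in line; its turn about the axis does not matter.
- nipple_top (a point): Top of the brass nipple on the port's axis, 22 mm above the plate along z: 16 mm across, coned at the top to 9 mm, with the sprung pin (7 mm across) standing a further 9 mm out of it. Axes as port_seat.
- clips (a point): Point on the port's axis at the height of the noses of the two spring clips, 11 mm above the plate; axes as port_seat. The clips stand at +y and -y, 29 mm between their noses, 22 mm high, flaring outward above the noses as a lead-in. They give way and snap over the coupler's bead when its mouth is about 8 mm off the plate (about 5 to 12 N of push).
- pin (a joint): The sprung pin in the nipple: 0 = fully out, 0.007 m in when the coupler is home. The bore meets it with the mouth 7 mm off the plate; the force grows from about 3 N to 9 N at home. If let go, the pin pushes the coupler back 3 to 7 mm off the plate.
- board_c (a point): Bystander: green circuit board 85 x 55 mm, loose. Point at its centre, 8 mm up.
- driver_c (a point): Bystander: black-handled screwdriver, 160 mm long, lying along this point's x, loose. Point at its middle, 13 mm up.
- plug_c (a point): Bystander: short round brass plug, 26 mm across, 26 mm tall, loose. Point half-way up.
There are look-alikes about, which are no part of the job. What is meant by the part that bears coupler_center is not red, and is the smaller of those in its own colour.

How it is judged (in metres and radians):
On the way, in this order (a step that is already met when the one before it is completed fails the run):
1. the level knob is fully anticlockwise (within 0.07 rad of its stop) (value of joint level below 0.07 rad), for 0.2 s.
2. the coupler has snapped past the clips on the port (mouth within 6 mm of the plate's centre, axes within 0.15 rad) (distance between coupler_mouth and port_seat below 0.006 m and angle between the z axis of coupler_mouth and the z axis of port_seat, either way round below 0.15 rad), for 0.1 s.
At the end, for the whole second after the job is handed in: The knob is within 0.1 rad of its anticlockwise stop; the coupler's mouth is within 3 mm of the centre of the port plate with the axes within 0.1 rad, the spring pin is pressed in by more than 5 mm, and the fingers still press on the coupler with more than 2 N (value of joint level below 0.1 rad and distance between coupler_mouth and port_seat below 0.003 m and angle between the z axis of coupler_mouth and the z axis of port_seat, either way round below 0.1 rad and value of joint pin above 0.005 m and contact force between the fingers and coupler above 2 N); the arm keeps its last pose, push and grip.
It fails at once if the pin is pressed by more than 2 mm while the level is still up (over 0.15 rad) (value of joint pin above 0.002 m and value of joint level above 0.15 rad).
It fails at once if the small green circuit board is moved by more than 30 mm (distance of board_c from where it was at the start of the episode above 0.03 m).
It fails at once if the screwdriver is moved by more than 30 mm (distance of driver_c from where it was at the start of the episode above 0.03 m).
It fails at once if the short brass plug is moved by more than 30 mm (distance of plug_c from where it was at the start of the episode above 0.03 m).
It also fails if it takes over 53 s, if anything falls off the work surface, if the arm or the gripper's body presses on something with over 40 N, if the wrist force passes 120 N, or if a joint passes its speed limit or range.

## Working session

There is one attempt and no reset: what is moved stays moved. The work goes in short steps, Python scripts to look and compute and a tool call to move; the robot and the scene stay as the last step left them, time stands still between calls to the robot, and variables do not carry over. Pictures are saved under pics/ and viewed, and the job is handed in when it is done.

Besides the shell and the picture viewer there is one more tool, called as name([rows], argument=value, ...), one row to a line, values as JSON. send_rows: Moves the arm, as the interface text tells. Its arguments: {"type":"object","properties":{"commands":{"type":"array","items":{"type":"array","items":{"type":"array","items":{"type":"number"}}}}},"required":["commands"]}

```bash
mkdir -p pics; ls; cat > h.py <<'E'
import numpy as np, cv2
from plant import monitor, optics
def snap(n,f):
    c=optics.capture(n); cv2.imwrite('pics/'+f,c['color']); np.savez('pics/'+n+'.npz',**c); return c
def ray(c,u,v):
    K=np.array(c['camera_matrix']);T=np.array(c['camera_from_world']);R=T[:3,:3];t=T[:3,3]
    o=-R.T@t; d=R.T@np.linalg.inv(K)@np.array([u,v,1.]); return o,d/np.linalg.norm(d)
def onz(c,u,v,z):
    o,d=ray(c,u,v); return o+d*(z-o[2])/d[2]
def proj(c,p):
    K=np.array(c['camera_matrix']);T=np.array(c['camera_from_world']); q=T[:3,:3]@np.array(p)+T[:3,3]; q=K@q; return q[:2]/q[2]
def load(n): return dict(np.load('pics/'+n+'.npz'))
E
python3 - <<'E'
from h import *
for n in('side','top'):
    c=snap(n,n+'0.png'); print(n,ray(c,320,200),c['camera_matrix'][0][0])
print(monitor.get_obs())
E
```

```text
pics
side (array([-113.47513268, -650.39240947,  639.58704167]), array([ 0.59512238,  0.62247991, -0.50827957])) 442.8831801023713
top (array([357.51088561, -13.74147768, 993.77717136]), array([ 0.14947933,  0.0414908 , -0.98789394])) 401.50682552312406
{'time': 0.1, 'joint_positions': array([ 1.19702266e+00,  3.42639627e-01,  1.52492579e+00, -1.23030477e-06,
        1.27538788e+00, -1.46048124e-01]), 'dq': array([ 9.24858414e-04, -3.75710356e-03, -1.93177245e-03, -2.65995049e-04,
       -1.28458733e-03,  5.89719442e-06]), 'tau': array([ 1.16730149e-03, -4.32007492e+01, -2.44693869e+01,  7.19018304e-02,
        5.26956073e-02, -5.04697971e-05]), 'tool_pos': array([118.39503773, 511.10460203, 226.11992156]), 'tcp_rot': array([ 2.99640921,  1.56943568, -1.94370495]), 'contact_force': array([0.78069732, 0.1475766 , 0.15256292]), 'moment': array([-0.01444844,  0.01184154, -0.05660181]), 'grip_width': 92.19595621421425}
```

View pics/side0.png

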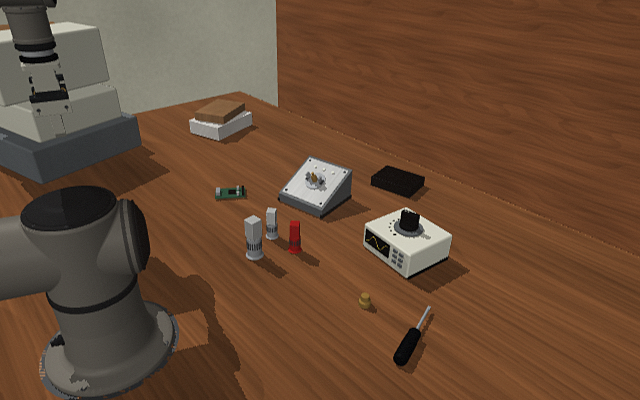

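View pics/top0.png

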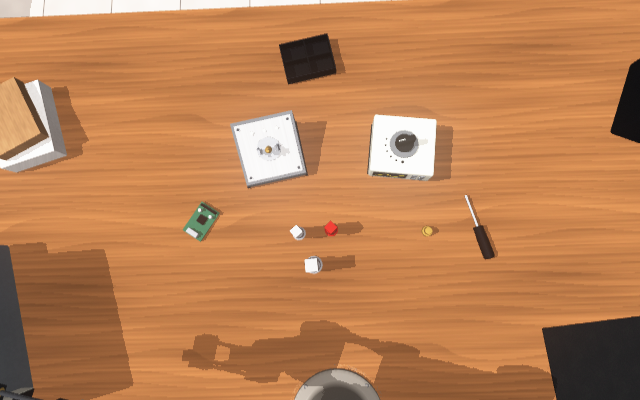

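```bash
python3 - <<'E'
from h import *
c=load('top')['color']; s=load('side')['color']
def cr(im,x0,x1,y0,y1,f): return cv2.resize(im[y0:y1,x0:x1],None,fx=f,fy=f,interpolation=cv2.INTER_CUBIC)
cv2.imwrite('pics/t1.png',np.vstack([np.hstack([cr(c,225,315,105,195,4.4),cr(c,360,450,105,195,4.4)])]))
cv2.imwrite('pics/t2.png',np.hstack([cr(c,280,350,215,285,5.5),cr(s,235,315,195,265,5)[:385]]))
cv2.imwrite('pics/s1.png',np.hstack([cr(s,270,360,145,225,4.4),cr(s,355,455,195,275,4)[:352]]))
E
```

```text
Traceback (most recent call last):
ValueError: all the input array dimensions except for the concatenation axis must match exactly, but along dimension 0, the array at index 0 has size 385 and the array at index 1 has size 350
```

View pics/t1.png

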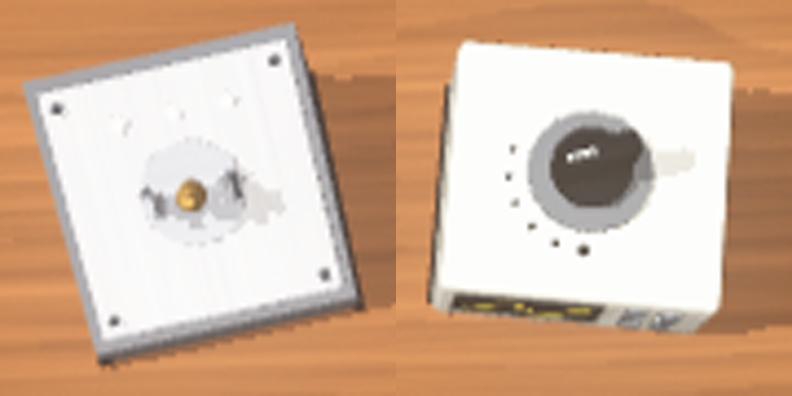

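```bash
python3 - <<'E'
from h import *
s=load('side')['color']
def cr(im,x0,x1,y0,y1,f): return cv2.resize(im[y0:y1,x0:x1],None,fx=f,fy=f,interpolation=cv2.INTER_CUBIC)
a=cr(s,270,360,145,225,4.4);b=cr(s,355,455,195,275,4)
h=min(a.shape[0],b.shape[0])
cv2.imwrite('pics/s1.png',np.hstack([a[:h],b[:h]]))
E
```

```text
(no output)
```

View pics/s1.png

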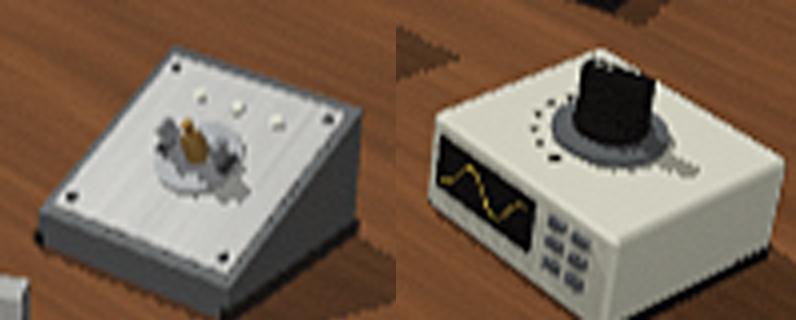

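```bash
python3 - <<'E'
from h import *
c=load('top')['color']; s=load('side')['color']
def cr(im,x0,x1,y0,y1,f,g=.5):
    a=cv2.resize(im[y0:y1,x0:x1],None,fx=f,fy=f,interpolation=cv2.INTER_NEAREST)
    return (255*(a/255.)**g).astype(np.uint8)
cv2.imwrite('pics/k1.png',np.hstack([cr(c,385,425,125,165,9.5),cr(s,390,430,200,240,9.5)]))
cv2.imwrite('pics/t2.png',np.hstack([cr(c,280,350,215,285,5,1),cr(s,238,308,200,270,5,1)]))
E
```

```text
(no output)
```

View pics/k1.png

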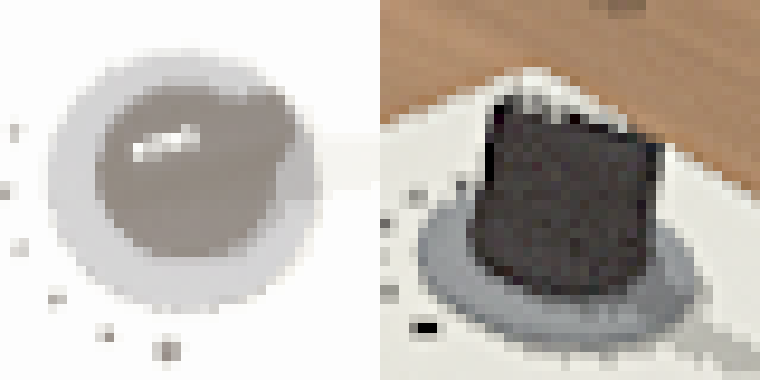

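View pics/t2.png

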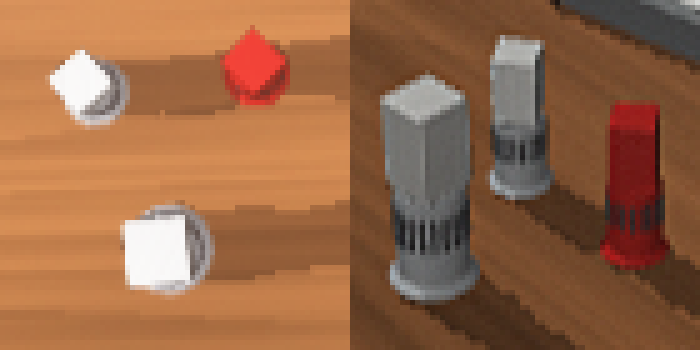

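```bash
python3 - <<'E'
from h import *
t=load('top'); s=load('side'); c=t['color']; g=cv2.cvtColor(c,cv2.COLOR_BGR2GRAY)
# knob ring: nonwhite in region of box
roi=np.zeros_like(g); roi[127:162,386:421]=1
m=((g<235)&(roi>0)).astype(np.uint8)
m=cv2.morphologyEx(m,cv2.MORPH_OPEN,np.ones((3,3),np.uint8))
cs,_=cv2.findContours(m,0,1); k=max(cs,key=cv2.contourArea); e=cv2.fitEllipse(k); print('ring',e, cv2.minEnclosingCircle(k),onz(t,*e[0],71))
a=onz(t,385+133/9.5-.5+.3,125+155/9.5-.5,114); b=onz(t,385+200/9.5-.5-.3,125+132/9.5-.5,114)
print('mark',a,b,np.degrees(np.arctan2(*(b-a)[[1,0]])))
# bigdot
d=onz(t,385+167/9.5-.5,125+350/9.5-.5,70); print('dot0',d)
K=onz(t,*e[0],71); 
for nm,p in(('dot',d),('marka',a),('markb',b)): print(nm,np.degrees(np.arctan2(p[1]-K[1],p[0]-K[0])))
print('bar in side', proj(s,[K[0],K[1],114]), proj(t,[K[0],K[1],114]), proj(s,[K[0],K[1],71]))
# console screws
for (u,v) in((57,108),(275,61),(325,274),(114,321)):
    print('screw px',225+u/4.4-.4,105+v/4.4-.4)
# couplers: head tops
for nm,z,(x0,x1,y0,y1) in(('small',78,(286,308,222,243)),('big',90,(303,322,256,275))):
    w=c[y0:y1,x0:x1].min(2); m=(w>225).astype(np.uint8)
    cs,_=cv2.findContours(m,0,1);k=max(cs,key=cv2.contourArea).reshape(-1,2)+[x0,y0]
    W=np.array([onz(t,*p,z)[:2] for p in k]).astype(np.float32); print(nm,cv2.minAreaRect(W))
E
```

```text
ring ((403.9714050292969, 143.59507751464844), (27.3284912109375, 28.751323699951172), 94.36811065673828) ((404.0, 143.5), 14.705541610717773) [ 625.62432405 -176.71047934   71.        ]
mark [ 620.02703721 -157.90473299  114.        ] [ 625.14821801 -172.68213369  114.        ] -70.88598999472359
dot0 [ 583.02847512 -170.00684078   70.        ]
dot 171.05627672754315
marka 106.57495520391552
markb 96.74046047830747
bar in side [411.24952576 211.24654406] [407.03468678 138.12800887] [408.77112578 227.02675167]
screw px 237.55454545454543 129.14545454545453
screw px 287.1 118.46363636363635
screw px 298.4636363636364 166.87272727272725
screw px 250.5090909090909 177.55454545454543
small ((426.8412170410156, 83.02450561523438), (19.552776336669922, 20.876516342163086), 43.59379196166992)
big ((348.95025634765625, 47.78435516357422), (26.69182014465332, 26.368309020996094), 88.95135498046875)
```

```bash
cat >> h.py <<'E'
def tri(obs):
    A=np.zeros((3,3));b=np.zeros(3)
    for c,u,v in obs:
        o,d=ray(c,u,v);P=np.eye(3)-np.outer(d,d);A+=P;b+=P@o
    X=np.linalg.solve(A,b); return X,[np.round(np.linalg.norm((np.eye(3)-np.outer(d,d))@(X-o)),2) for o,d in [ray(*q) for q in obs]]
E
python3 - <<'E'
from h import *
t=load('top'); s=load('side')
def dark(c,u,v,r=4):
    g=cv2.cvtColor(c['color'],cv2.COLOR_BGR2GRAY).astype(float);u0,v0=int(round(u)),int(round(v))
    p=g[v0-r:v0+r+1,u0-r:u0+r+1];w=np.clip(np.median(p)-25-p,0,None)
    yy,xx=np.mgrid[v0-r:v0+r+1,u0-r:u0+r+1];return (w*xx).sum()/w.sum(),(w*yy).sum()/w.sum()
T=[(237.5,129.1),(287.1,118.5),(298.5,166.9),(250.5,177.6)]
S=[(270+176/4.4-.4,145+67/4.4-.4),(270+328/4.4-.4,145+119/4.4-.4),(270+224/4.4-.4,145+257/4.4-.4),(270+71/4.4-.4,145+196/4.4-.4)]
X=[]
for a,b in zip(T,S):
    p=dark(t,*a,3);q=dark(s,*b,3); print(np.round(p,1),np.round(q,1)); x,e=tri([(t,*p),(s,*q)]);X.append(x);print(x,e)
X=np.array(X); C=X.mean(0); print('mean',C)
n=np.cross(X[1]-X[3],X[0]-X[2]);n/=np.linalg.norm(n);n*=np.sign(n[2]);print('n',n,np.degrees(np.arccos(n[2])),'az',np.degrees(np.arctan2(n[1],n[0])))
f=((X[2]+X[3])-(X[0]+X[1]))/2; print('front az',np.degrees(np.arctan2(f[1],f[0])), 'side az', np.degrees(np.arctan2(*((X[0]+X[3]-X[1]-X[2])[[1,0]]))))
# plate centre estimates
print('plate top', onz(t,225+200/4.4-.4,105+192/4.4-.4,65),'sd',onz(s,270+200/4.4-.4,145+157/4.4-.4,65))
# nipple/pin tip
print('tip', tri([(t,225+191/4.4-.4,105+190/4.4-.4),(s,270+187/4.4-.4,145+123/4.4-.4)]))
from scipy.spatial.transform import Rotation as R
o=monitor.get_obs();print(o['tool_pos'],R.from_euler('xyz',o['tcp_rot']).as_matrix())
E
```

```text
[237.4 129.3] [309.5 158.2]
[668.21497354 215.51020789  90.75002595] [np.float64(0.77), np.float64(0.77)]
[287.2 118. ] [345.4 172.4]
[695.79245659  97.79693516  81.79642046] [np.float64(0.27), np.float64(0.27)]
[298.5 166.9] [321.6 204.2]
[587.93051699  77.42277512  30.24605908] [np.float64(0.58), np.float64(0.58)]
[249.8 178.3] [284.7 188.5]
[560.90097804 197.73877855  36.48943096] [np.float64(0.71), np.float64(0.71)]
mean [628.20973129 147.11717418  59.82048411]
n [-0.41424934 -0.15232401  0.89732652] 26.19115445239049 az -159.81097329363993
front az -169.9472578028783 side az 102.92082024394328
plate top [627.45102079 142.22422344  65.        ] sd [621.52376763 140.56623836  65.        ]
tip (array([619.06782081, 145.29768881,  88.26452311]), [np.float64(3.59), np.float64(3.59)])
[118.39503773 511.10460203 226.11992156] [[-4.95717682e-04 -9.74182433e-01  2.25761691e-01]
 [-1.26712941e-03  2.25762149e-01  9.74181629e-01]
 [-9.99999074e-01  1.96849782e-04 -1.34632950e-03]]
```

```bash
python3 - <<'E'
from h import *
t=load('top')['color']; s=load('side')['color']
def cr(im,x0,x1,y0,y1,f,lo,hi):
    a=cv2.resize(im[y0:y1,x0:x1],None,fx=f,fy=f,interpolation=cv2.INTER_NEAREST).astype(float)
    return (255*np.clip((a-lo)/(hi-lo),0,1)).astype(np.uint8)
cv2.imwrite('pics/p1.png',np.hstack([cr(t,250,290,130,170,10,150,255),cr(s,298,338,160,200,10,40,255)]))
E
```

```text
(no output)
```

View pics/p1.png

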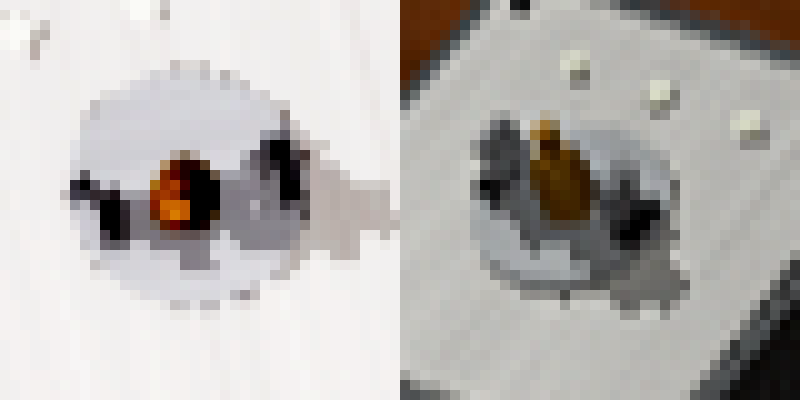

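```bash
python3 - <<'E'
from h import *
t=load('top'); s=load('side')
for az in (-168.,):
  a=np.radians(az); n=np.array([np.sin(np.radians(25))*np.cos(a),np.sin(np.radians(25))*np.sin(a),np.cos(np.radians(25))])
  x=tri([(t,268.3,147.85),(s,315.,180.1)]); print('tri',x)
  print('top onz',onz(t,268.3,147.85,65),'side onz',onz(s,315,180.1,65))
  for P in ([627,144.5,65],[626,146.7,65],[631,142,65]):
    P=np.array(P,float)
    print(P,'seat',proj(t,P),proj(s,P),'mid',proj(t,P+11*n),proj(s,P+11*n),'pin',proj(t,P+31*n),proj(s,P+31*n))
    th=np.linspace(0,2*np.pi,100);u=np.cross([0,0,1],n);u/=np.linalg.norm(u);v=np.cross(n,u)
    C=P+29*(np.cos(th)[:,None]*u+np.sin(th)[:,None]*v)
    for c in(t,s):
        q=np.array([proj(c,p) for p in C]);print('  ext',q.min(0),q.max(0))
E
```

```text
tri (array([629.2882629 , 147.85661158,  60.04663932]), [np.float64(0.9), np.float64(0.9)])
top onz [628.56175394 146.45541841  65.        ] side onz [622.1253682  141.45223165  65.        ]
[627.  144.5  65. ] seat [269.11245601 148.45106963] [315.56252615 179.17142607] mid [268.80860187 149.13611633] [314.65546586 176.58819255] pin [268.23849039 150.42144684] [312.97373648 171.7987648 ]
  ext [256.92163269 136.3283345 ] [281.25006544 160.3796961 ]
  ext [305.40869327 171.26895863] [325.80029238 187.2884974 ]
[626.  146.7  65. ] seat [268.20258086 148.88601313] [314.76173053 178.99480176] mid [267.88858987 149.5759585 ] [313.8497216  176.41200597] pin [267.29945712 150.87048423] [312.15883848 171.62344997]
  ext [256.00838464 136.76553742] [280.34331825 160.812426  ]
  ext [304.61741098 171.09967284] [324.98947822 187.10423496]
[631. 142.  65.] seat [270.14094418 146.80351293] [317.23615896 179.06121019] mid [269.84868622 147.46986636] [316.34124828 176.47889811] pin [269.3003425  148.72009997] [314.68206598 171.69123985]
  ext [257.95972849 134.6748712 ] [282.26927414 158.73795538]
  ext [307.08245873 171.16526524] [327.47451766 187.17146472]
```

send_rows([
  [[0,-0.036,-0.018,0,0.045],[0,-0.036,-0.018,0,0.045],[0,-0.036,-0.018,0,0.045],[0,-0.036,-0.018,0,0.045],[0,-0.036,-0.018,0,0.045],[0,-0.036,-0.018,0,0.045],[0,-0.036,-0.018,0,0.045],[0,-0.036,-0.018,0,0.045],[0,-0.036,-0.018,0,0.045],[0,-0.036,-0.018,0,0.045]],
])

```text
time: 0.93
tool_pos: [432.9, 249.4, 222.1]
tcp_rot: [2.207, 1.564, -2.717]
contact_force: [0.2, 0.5, 0.5]
grip_width: 45.3
```

```bash
cat >> h.py <<'E'
from scipy.spatial.transform import Rotation as Ro
def to(p=None,jaw=None,v=True):
    o=monitor.get_obs(); M=Ro.from_euler('xyz',o['tcp_rot']).as_matrix(); P=o['tool_pos']
    cur=np.degrees(np.arctan2(M[1,2],M[0,2])); d=M[:,0]
    print('t',round(o['time'],2),'P',P.round(1),'jaw',cur.round(1),'xaxis',d.round(3),'F',o['contact_force'].round(1),'M',o['moment'].round(2),'w',round(o['grip_width'],1),'q',o['joint_positions'].round(2))
    if p is not None: print('tool d mm',(M.T@(np.array(p)-P)).round(1))
    if jaw is not None: print('turn',[round(((cur-j+180)%360)-180,1) for j in (jaw,jaw+180)])
E
python3 -c "
from h import *
to([625.6,-176.7,160],18)"
```

```text
t 0.93 P [432.9 249.4 222.1] jaw 77.8 xaxis [-0.007 -0.003 -1.   ] F [0.2 0.5 0.5] M [ 0.06 -0.08  0.03] w 45.3 q [ 0.37  0.3   1.59 -0.    1.25 -0.99]
tool d mm [  62.1 -278.6 -375.6]
turn [np.float64(59.8), np.float64(-120.2)]
```

send_rows([
  [[0,-0.025,-0.033,0,0.045],[0,-0.025,-0.033,0,0.045],[0,-0.025,-0.033,0,0.045],[0,-0.025,-0.033,0,0.045],[0,-0.025,-0.033,0,0.045],[0,-0.025,-0.033,0,0.045],[0,-0.025,-0.033,0,0.045],[0,-0.025,-0.033,0,0.045],[0,-0.025,-0.033,0,0.045],[0,-0.025,-0.033,0,0.045]],
])

```text
time: 1.77
tool_pos: [606.6, -129.1, 217.5]
tcp_rot: [1.852, 1.558, -3.074]
contact_force: [0.7, 0.7, 0.6]
grip_width: 44.7
```

send_rows([
  [[0.006,0,0,6.5,0.045],[0.006,0,0,6.5,0.045],[0.006,0,0,6.5,0.045],[0.006,0,0,6.5,0.045],[0.006,0,0,6.5,0.045],[0.006,0,0,6.5,0.045],[0.006,0,0,6.5,0.045],[0.006,0,0,6.5,0.045],[0.006,0,0,6.5,0.045],[0,0,0,0,0.045]],
])

```text
time: 2.6
tool_pos: [605.4, -141.3, 153.0]
tcp_rot: [2.847, 1.548, 3.122]
contact_force: [-0.7, 0.1, 0.8]
grip_width: 44.8
```

```bash
python3 -c "
from h import *
to([625.6,-176.7,90],18)"
```

```text
t 2.6 P [ 605.4 -141.3  153. ] jaw 15.8 xaxis [-0.023  0.    -1.   ] F [-0.7  0.1  0.8] M [-0.13  0.05 -0.01] w 44.8 q [-0.35  0.59  1.32 -0.01  1.25 -0.62]
tool d mm [ 62.5 -40.   11.2]
turn [np.float64(-2.2), np.float64(177.8)]
```

send_rows([
  [[0,-0.02,0.006,-1,0.045],[0.01,-0.02,0.005,-1,0.045],[0,0,0,0,0.045]],
])

```text
time: 2.85
tool_pos: [626.9, -176.3, 141.7]
tcp_rot: [2.762, 1.546, 3.086]
contact_force: [-1.2, -0.1, -0.6]
grip_width: 45.2
```

```bash
python3 - <<'E'
from h import *
to([625.6,-176.7,90],18)
t=snap('top','top1.png');s=snap('side','side1.png')
o=monitor.get_obs()['tool_pos']; print(proj(t,o),proj(s,o))
def cr(im,x0,x1,y0,y1,f): return cv2.resize(im[y0:y1,x0:x1],None,fx=f,fy=f,interpolation=cv2.INTER_CUBIC)
cv2.imwrite('pics/k2.png',np.hstack([cr(t['color'],365,445,100,180,5),cr(s['color'],365,445,165,245,5)]))
E
```

```text
t 2.85 P [ 626.9 -176.3  141.7] jaw 18.6 xaxis [-0.025  0.001 -1.   ] F [-1.2 -0.1 -0.6] M [-0.06  0.12 -0.02] w 45.2 q [-0.39  0.66  1.24 -0.01  1.27 -0.71]
tool d mm [51.7 -0.5 -0.1]
turn [np.float64(0.6), np.float64(-179.4)]
[408.15101285 133.67010637] [412.40162647 199.4516342 ]
```

View pics/k2.png

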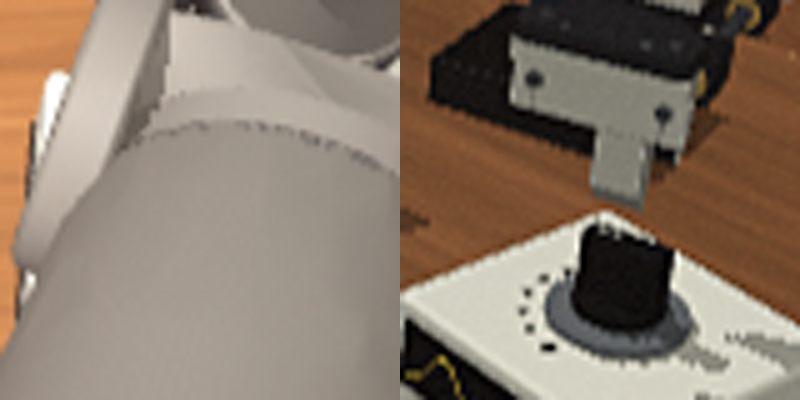

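send_rows([
  [[0.013,0,0,0,0.045],[0.013,0,0,0,0.045],[0.013,0,0,0,0.045],[0.011,0,0,0,0.045],[0,0,0,0,0.045],[0,0,0,0,0.01],[0,0,0,0,0.01],[0,0,0,0,0.01],[0,0,0,0,0.01],[0,0,0,0,0.01]],
])

```text
time: 3.78
tool_pos: [623.5, -170.8, 97.8]
tcp_rot: [2.814, 1.547, -3.135]
contact_force: [-17.3, -7.3, 2.5]
grip_width: 16.6
```

```bash
python3 -c "
from h import *
to([625.6,-176.7,90],18)"
```

```text
t 3.78 P [ 623.5 -170.8   97.8] jaw 19.2 xaxis [-0.024 -0.    -1.   ] F [-17.3  -7.3   2.5] M [-1.24  2.83 -0.09] w 16.6 q [-0.38  0.69  1.3  -0.01  1.17 -0.71]
tool d mm [ 7.7 -6.3  0.3]
turn [np.float64(1.2), np.float64(-178.8)]
```

send_rows([
  [[0,-0.003,-0.002,0,0.01],[0,-0.002,-0.001,0,0.01],[0,0,0,0,0.01]],
])

```text
time: 4.03
tool_pos: [622.2, -171.8, 97.8]
tcp_rot: [2.467, 1.545, 2.802]
contact_force: [-1.1, -5.0, -4.2]
grip_width: 13.8
```

```bash
python3 -c "
from h import *
to([625.6,-176.7,90],18)"
```

```text
t 4.03 P [ 622.2 -171.8   97.8] jaw 19.2 xaxis [-0.024  0.009 -1.   ] F [-1.1 -5.  -4.2] M [-1.02  0.05  0.04] w 13.8 q [-0.39  0.69  1.3  -0.    1.17 -0.72]
tool d mm [ 7.7 -5.9  1.7]
turn [np.float64(1.2), np.float64(-178.8)]
```

send_rows([
  [[0,0,-0.0007,-6.5,0.01],[0,0,-0.0007,-6.5,0.01],[0,0,-0.0007,-6.5,0.01],[0,0,-0.0007,-6.5,0.01],[0,0,-0.0007,-6.5,0.01],[0,0,-0.0007,-6.5,0.01]],
])

```text
time: 4.53
tool_pos: [619.0, -174.5, 97.9]
tcp_rot: [1.781, 1.546, 2.824]
contact_force: [-0.3, 0.0, -2.5]
grip_width: 13.7
```

```bash
python3 -c "
from h import *
to([624.5,-176.7,90],83)"
```

```text
t 4.53 P [ 619.  -174.5   97.9] jaw 59.7 xaxis [-0.023  0.008 -1.   ] F [-0.3  0.  -2.5] M [-0.06 -0.24 -0.01] w 13.7 q [-0.39  0.68  1.31 -0.    1.17 -1.43]
tool d mm [ 7.7 -6.   0.9]
turn [np.float64(-23.3), np.float64(156.7)]
```

Going well. Continue to the stop.

send_rows([
  [[0,0,-0.0006,-6,0.01],[0,0,-0.0006,-6,0.01],[0,0,-0.0006,-6,0.01],[0,0,-0.0006,-6,0.01],[0,0,0,0,0.01]],
])

```text
time: 4.95
tool_pos: [618.3, -176.8, 97.9]
tcp_rot: [1.323, 1.547, 2.81]
contact_force: [-0.7, 0.9, -2.5]
grip_width: 13.6
```

```bash
python3 -c "
from h import *
to([624.5,-176.7,90],83)"
```

```text
t 4.95 P [ 618.3 -176.8   97.9] jaw 85.2 xaxis [-0.023  0.008 -1.   ] F [-0.7  0.9 -2.5] M [-0.05 -0.15 -0.55] w 13.6 q [-0.4   0.68  1.31 -0.    1.17 -1.88]
tool d mm [ 7.7 -6.4  0.6]
turn [np.float64(2.2), np.float64(-177.8)]
```

send_rows([
  [[0,0,0,-4,0.01],[0,0,0,-4,0.01],[0,0,0,-4,0.01]],
])

```text
time: 5.2
tool_pos: [618.1, -176.7, 97.8]
tcp_rot: [1.068, 1.546, 2.756]
contact_force: [3.1, 0.7, -3.0]
grip_width: 16.9
```

```bash
python3 -c "
from h import *
to([624.5,-176.7,90],83)"
```

```text
t 5.2 P [ 618.1 -176.7   97.8] jaw 96.7 xaxis [-0.023  0.009 -1.   ] F [ 3.1  0.7 -3. ] M [ 0.07 -0.46 -1.03] w 16.9 q [-0.4   0.68  1.31 -0.    1.17 -2.09]
tool d mm [ 7.7 -6.5 -0.8]
turn [np.float64(13.7), np.float64(-166.3)]
```

send_rows([
  [[0,0,0,0,0.05],[0,0,0,0,0.05],[0,0,0,0,0.05],[0,0,0,0,0.05],[-0.03,0,0,0,0.05],[-0.04,0,0,0,0.05],[-0.04,0,0,0,0.05],[0,0,0,0,0.05]],
])

```text
time: 5.87
tool_pos: [620.0, -178.2, 211.2]
tcp_rot: [1.147, 1.543, 2.818]
contact_force: [1.4, -0.5, -0.3]
grip_width: 49.9
```

```bash
python3 -c "
from h import *
to([426.8,83,200],133.6)"
```

```text
t 5.87 P [ 620.  -178.2  211.2] jaw 95.7 xaxis [-0.026  0.009 -1.   ] F [ 1.4 -0.5 -0.3] M [ 0.01 -0.04  0.02] w 49.9 q [-0.4   0.6   1.15 -0.    1.42 -2.07]
tool d mm [ 18.6 165.8 279.1]
turn [np.float64(-37.9), np.float64(142.1)]
```

send_rows([
  [[0,0.018,0.03,0,0.05],[0,0.018,0.03,0,0.05],[0,0.018,0.03,0,0.05],[0,0.018,0.03,0,0.05],[0,0.018,0.03,0,0.05],[0,0.018,0.03,0,0.05],[0,0.018,0.03,0,0.05],[0,0.018,0.03,0,0.05],[0,0.018,0.03,0,0.05],[0,0,0,0,0.05]],
])

```text
time: 6.7
tool_pos: [428.1, 81.6, 219.1]
tcp_rot: [1.18, 1.56, 2.829]
contact_force: [-0.6, 0.4, 0.2]
grip_width: 50.2
```

send_rows([
  [[0.01,0,0,-6.5,0.05],[0.01,0,0,-6.5,0.05],[0.01,0,0,-6.5,0.05],[0.01,0,0,-6.5,0.05],[0.01,0,0,-6.5,0.05],[0.01,0,0,-6,0.05],[0,0,0,0,0.05]],
])

```text
time: 7.28
tool_pos: [430.0, 82.9, 160.7]
tcp_rot: [-2.021, 1.567, 0.329]
contact_force: [-1.6, -0.0, -0.3]
grip_width: 49.8
```

```bash
python3 - <<'E'
from h import *
to([426.8,83,43],133.6)
t=snap('top','top2.png');s=snap('side','side2.png')
def cr(im,x0,x1,y0,y1,f): return cv2.resize(im[y0:y1,x0:x1],None,fx=f,fy=f,interpolation=cv2.INTER_CUBIC)
cv2.imwrite('pics/k3.png',np.hstack([cr(t['color'],364,444,105,185,5),cr(s['color'],360,460,195,275,5)]))
E
```

```text
t 7.28 P [430.   82.9 160.7] jaw 134.6 xaxis [ 0.004  0.001 -1.   ] F [-1.6 -0.  -0.3] M [ 0.1   0.12 -0.  ] w 49.8 q [ 0.01  0.25  1.85  0.    1.03 -2.34]
tool d mm [117.7   2.7   2.6]
turn [np.float64(1.0), np.float64(-179.0)]
```

View pics/k3.png

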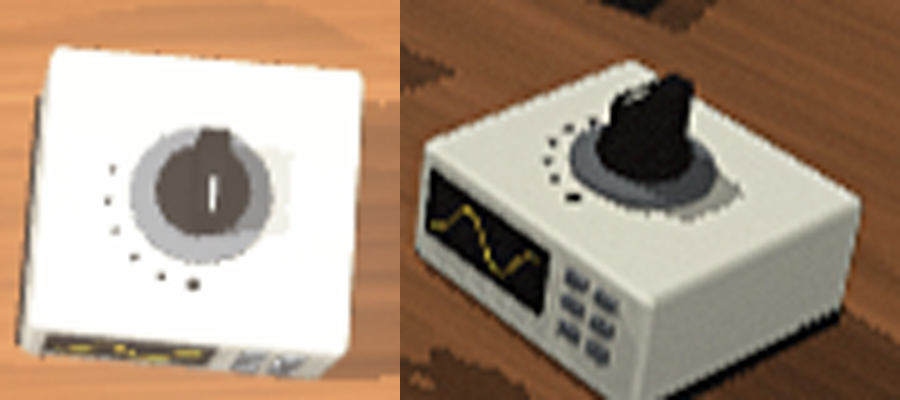

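View pics/side2.png

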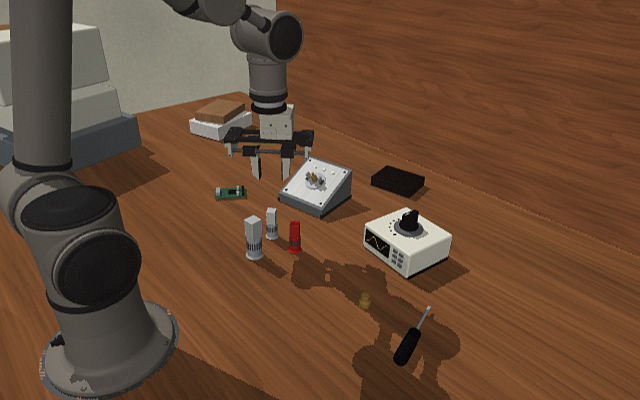

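```bash
python3 - <<'E'
from h import *
t=load('top');s=load('side')
a=onz(t,364+212/5-.4,105+178/5-.4,114);b=onz(t,364+212/5-.4,105+210/5-.4,114);print(a,b,np.degrees(np.arctan2(*(b-a)[[1,0]])))
print(proj(s,[426.8,83,78]),proj(s,[426.8,83,0]))
print(onz(s,271.6,208,78), onz(s,238+170/5-.5, 200+187/5-.5,3))
E
```

```text
[ 620.87319016 -174.11154429  114.        ] [ 605.98554383 -173.24627902  114.        ] 176.67372941454295
[271.31536436 208.6570187 ] [272.25260888 235.26302995]
[429.15313518  84.9517001   78.        ] [418.58733683  75.20400324   3.        ]
```

send_rows([
  [[0.02,0.003,0.003,1,0.05],[0.02,0,0,0,0.05],[0.02,0,0,0,0.05],[0.02,0,0,0,0.05],[0,0,0,0,0.05]],
])

```text
time: 7.8
tool_pos: [433.1, 82.5, 85.1]
tcp_rot: [-2.243, 1.55, 0.06]
contact_force: [-1.1, 0.1, 0.9]
grip_width: 50.1
```

```bash
python3 - <<'E'
from h import *
to([426.8,83,44],133.6)
s=snap('side','side3.png')
def cr(im,x0,x1,y0,y1,f): return cv2.resize(im[y0:y1,x0:x1],None,fx=f,fy=f,interpolation=cv2.INTER_CUBIC)
cv2.imwrite('pics/k4.png',cr(s['color'],220,320,170,270,6))
E
```

```text
t 7.8 P [433.1  82.5  85.1] jaw 132.0 xaxis [ 0.021  0.001 -1.   ] F [-1.1  0.1  0.9] M [0.04 0.14 0.06] w 50.1 q [ 0.01  0.37  1.95  0.    0.8  -2.29]
tool d mm [41.   5.   5.1]
turn [np.float64(-1.6), np.float64(178.4)]
```

View pics/k4.png

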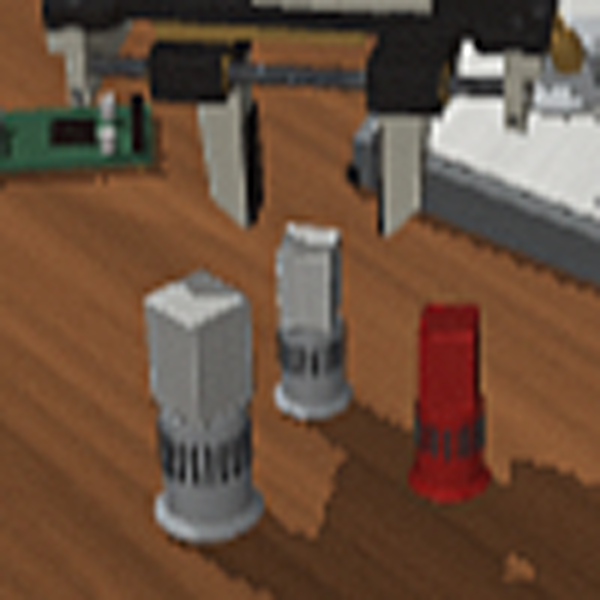

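send_rows([
  [[0,0.005,0.005,-1.5,0.05],[0.012,0.001,0.001,0,0.05],[0.012,0.001,0.001,0,0.05],[0.008,0,0,0,0.05],[0,0,0,0,0.05]],
])

```text
time: 8.27
tool_pos: [428.6, 83.1, 60.5]
tcp_rot: [-2.293, 1.535, 0.037]
contact_force: [0.5, 1.2, 0.3]
grip_width: 49.7
```

```bash
python3 - <<'E'
from h import *
to([426.8,83,44],133.6)
E
```

```text
t 8.27 P [428.6  83.1  60.5] jaw 133.5 xaxis [ 0.035  0.001 -0.999] F [0.5 1.2 0.3] M [ 0.03  0.08 -0.02] w 49.7 q [ 0.01  0.4   2.    0.    0.71 -2.32]
tool d mm [16.4  1.7  1.5]
turn [np.float64(-0.1), np.float64(179.9)]
```

send_rows([
  [[0.009,0.001,0.001,0,0.05],[0.008,0.001,0.001,0,0.05],[0.003,0,0,0,0.05],[0,0,0,0,0.05]],
])

```text
time: 8.6
tool_pos: [428.6, 83.3, 43.0]
tcp_rot: [-2.297, 1.529, 0.033]
contact_force: [-0.3, -0.2, -0.3]
grip_width: 49.9
```

```bash
python3 - <<'E'
from h import *
to([426.8,83,44],133.6)
s=snap('side','side3.png')
def cr(im,x0,x1,y0,y1,f): return cv2.resize(im[y0:y1,x0:x1],None,fx=f,fy=f,interpolation=cv2.INTER_CUBIC)
cv2.imwrite('pics/k5.png',cr(s['color'],220,320,170,270,6))
E
```

```text
t 8.6 P [428.6  83.3  43. ] jaw 133.5 xaxis [ 0.041  0.001 -0.999] F [-0.3 -0.2 -0.3] M [ 0.04  0.1  -0.05] w 49.9 q [ 0.02  0.43  2.02  0.    0.65 -2.32]
tool d mm [-1.1  1.4  1. ]
turn [np.float64(-0.1), np.float64(179.9)]
```

View pics/k5.png

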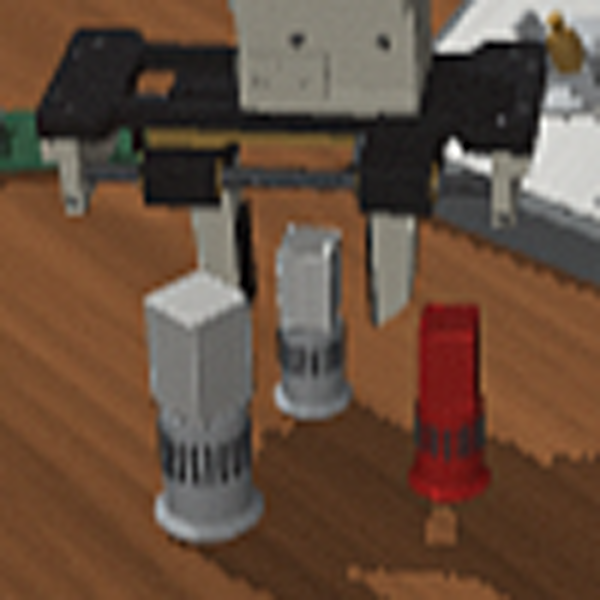

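send_rows([
  [[0,0.001,0.001,0,0.015],[0,0,0,0,0.015],[0,0,0,0,0.015],[0,0,0,0,0.015],[0,0,0,0,0.015],[0,0,0,0,0.015],[0,0,0,0,0.015]],
])

```text
time: 9.23
tool_pos: [428.2, 83.5, 44.7]
tcp_rot: [-2.294, 1.526, 0.036]
contact_force: [0.4, -0.2, -1.3]
grip_width: 22.0
```

```bash
python3 - <<'E'
from h import *
to([426.8,83,44],133.6)
E
```

```text
t 9.23 P [428.2  83.5  44.7] jaw 133.5 xaxis [ 0.044  0.002 -0.999] F [ 0.4 -0.2 -1.3] M [0.1  0.07 0.  ] w 22.0 q [ 0.02  0.42  2.02  0.    0.65 -2.32]
tool d mm [0.7 1.4 0.7]
turn [np.float64(-0.1), np.float64(179.9)]
```

send_rows([
  [[-0.02,0,0,0,0.015],[-0.03,0,0,0,0.015],[-0.03,0,0,0,0.015],[-0.03,0,0,0,0.015],[-0.03,0,0,0,0.015],[-0.02,0,0,5,0.015],[0,0,0,5,0.015],[0,0,0,5,0.015],[0,0,0,5,0.015],[0,0,0,5,0.015]],
])

```text
time: 10.07
tool_pos: [417.8, 82.7, 210.8]
tcp_rot: [-1.859, 1.534, 0.018]
contact_force: [-0.3, -0.3, -2.1]
grip_width: 22.0
```

```bash
python3 - <<'E'
from h import *
to([560,132,250],102.2)
s=snap('side','side4.png')
E
```

```text
t 10.07 P [417.8  82.7 210.8] jaw 107.5 xaxis [ 0.036  0.001 -0.999] F [-0.3 -0.3 -2.1] M [ 0.05  0.03 -0.04] w 22.0 q [ 0.02  0.15  1.83  0.    1.12 -1.86]
tool d mm [ -34.  -151.7    3.7]
turn [np.float64(5.3), np.float64(-174.7)]
```

View pics/side4.png

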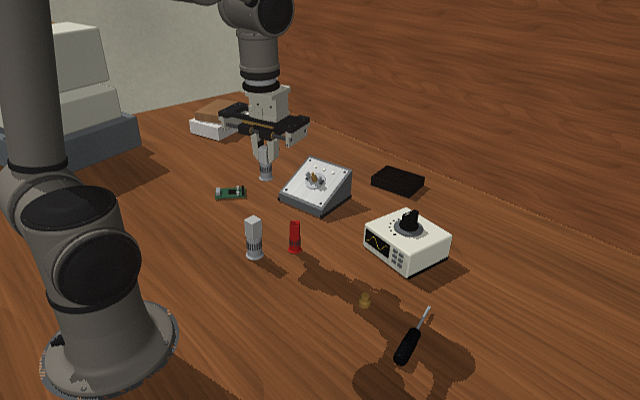

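```bash
python3 - <<'E'
from h import *
t=load('top');s=load('side')
print(onz(s,280,105,0),onz(s,640,265,0),onz(s,450,181,0),onz(t,320,3,0))
E
```

```text
[1061.23606757  852.85716247    0.        ] [1004.92601122 -571.13313992    0.        ] [1023.30197014  -43.15755695    0.        ] [1049.43317807   14.86070818    0.        ]
```

send_rows([
  [[0,-0.015,0.008,2.5,0.015],[0,-0.03,0.01,2.5,0.015],[0,-0.03,0.01,0,0.015],[0,-0.03,0.01,0,0.015],[0,-0.03,0.01,0,0.015],[-0.005,-0.03,0.01,0,0.015],[-0.005,-0.03,0.01,0,0.015],[-0.005,-0.03,0.01,0,0.015],[0,0,0,0,0.015]],
])

```text
time: 10.87
tool_pos: [621.9, 214.3, 225.9]
tcp_rot: [-1.895, 1.547, -0.099]
contact_force: [-1.1, -1.5, -2.2]
grip_width: 21.7
```

```bash
python3 - <<'E'
from h import *
to([560,132,250],102.2)
E
```

```text
t 10.87 P [621.9 214.3 225.9] jaw 102.9 xaxis [ 0.024 -0.002 -1.   ] F [-1.1 -1.5 -2.2] M [ 0.01  0.14 -0.02] w 21.7 q [ 0.22  0.58  1.14 -0.01  1.4  -1.58]
tool d mm [-25.3  78.2 -66.5]
turn [np.float64(0.7), np.float64(-179.3)]
```

send_rows([
  [[0,-0.04,0,0,0.015],[0,-0.04,0,0,0.015],[0,-0.04,0,0,0.015],[0,-0.04,0,0,0.015],[0,-0.04,0,0,0.015],[0,-0.04,0,0,0.015]],
])

```text
time: 11.37
tool_pos: [791.7, 254.7, 215.2]
tcp_rot: [-2.498, 1.562, -0.689]
contact_force: [2.4, 1.3, -1.4]
grip_width: 21.9
```

```bash
python3 - <<'E'
from h import *
to([626,146,300],102.2)
E
```

```text
t 11.37 P [791.7 254.7 215.2] jaw 103.7 xaxis [ 0.007 -0.006 -1.   ] F [ 2.4  1.3 -1.4] M [ 0.04 -0.08  0.01] w 21.9 q [ 0.22  1.11  0.11 -0.01  1.92 -1.59]
tool d mm [-85.3 186.3 -67. ]
turn [np.float64(1.5), np.float64(-178.5)]
```

Near the reach limit (elbow 0.11). Push a bit beyond and see.

send_rows([
  [[0,-0.04,0,0,0.015],[0,-0.04,0,0,0.015],[0,-0.04,0,0,0.015]],
])

```text
time: 11.62
tool_pos: [825.3, 256.6, 172.4]
tcp_rot: [-1.611, 1.519, 0.205]
contact_force: [0.2, -0.4, -1.5]
grip_width: 22.3
```

```bash
python3 - <<'E'
from h import *
to([626,146,300],102.2)
E
```

```text
t 11.62 P [825.3 256.6 172.4] jaw 104.1 xaxis [ 0.05   0.01  -0.999] F [ 0.2 -0.4 -1.5] M [-0.03  0.03 -0.03] w 22.3 q [ 0.21  1.19  0.04 -0.    1.86 -1.6 ]
tool d mm [-138.6  213.3  -59.2]
turn [np.float64(1.9), np.float64(-178.1)]
```

send_rows([
  [[-0.015,-0.038,0,0,0.015],[-0.015,-0.038,0,0,0.015],[-0.015,-0.038,0,0,0.015]],
])

```text
time: 11.87
tool_pos: [844.3, 255.6, 184.7]
tcp_rot: [-1.552, 1.453, 0.268]
contact_force: [-0.4, -0.6, -1.4]
grip_width: 22.0
```

```bash
python3 - <<'E'
from h import *
to([626,146,300],102.2)
E
```

```text
t 11.87 P [844.3 255.6 184.7] jaw 104.3 xaxis [ 0.114  0.031 -0.993] F [-0.4 -0.6 -1.4] M [ 0.02  0.14 -0.02] w 22.0 q [ 0.2   1.18  0.04  0.01  1.8  -1.61]
tool d mm [-142.8  223.4  -52.1]
turn [np.float64(2.1), np.float64(-177.9)]
```

send_rows([
  [[-0.015,-0.038,0,0,0.015],[-0.015,-0.038,0,0,0.015],[-0.015,-0.038,0,0,0.015],[-0.015,-0.038,0,0,0.015],[-0.015,-0.038,0,0,0.015]],
])

```text
time: 12.28
tool_pos: [872.7, 255.7, 249.5]
tcp_rot: [-1.546, 1.3, 0.276]
contact_force: [-1.1, 0.4, -2.3]
grip_width: 22.0
```

```bash
python3 - <<'E'
from h import *
to([626,146,300],102.2)
E
```

```text
t 12.28 P [872.7 255.7 249.5] jaw 104.4 xaxis [ 0.257  0.073 -0.964] F [-1.1  0.4 -2.3] M [-0.1   0.19  0.06] w 22.0 q [ 0.19  1.12  0.04  0.02  1.72 -1.62]
tool d mm [-120.1  243.   -44.5]
turn [np.float64(2.2), np.float64(-177.8)]
```

send_rows([
  [[-0.015,-0.038,-0.005,0.6,0.015],[-0.015,-0.038,-0.005,0.6,0.015],[-0.015,-0.038,-0.005,0.6,0.015],[-0.015,-0.038,-0.005,0.6,0.015],[-0.015,-0.038,-0.005,0.6,0.015]],
])

```text
time: 12.7
tool_pos: [896.2, 228.5, 325.7]
tcp_rot: [-1.494, 1.157, 0.272]
contact_force: [-0.4, 0.5, -2.7]
grip_width: 21.7
```

```bash
python3 - <<'E'
from h import *
to([626,146,300],102.2)
E
```

```text
t 12.7 P [896.2 228.5 325.7] jaw 101.5 xaxis [ 0.387  0.108 -0.916] F [-0.4  0.5 -2.7] M [-0.08  0.41  0.02] w 21.7 q [ 0.15  1.04  0.04  0.05  1.65 -1.6 ]
tool d mm [-89.9 267.6 -27.6]
turn [np.float64(-0.7), np.float64(179.3)]
```

send_rows([
  [[-0.015,-0.038,-0.008,0,0.015],[-0.015,-0.038,-0.008,0,0.015],[-0.01,0.02,0,0,0.015],[-0.01,0.03,0,0,0.015],[-0.01,0.03,0,0,0.015],[-0.01,0.03,0,0,0.015]],
])

```text
time: 13.2
tool_pos: [821.4, 185.4, 350.4]
tcp_rot: [-1.502, 1.088, 0.257]
contact_force: [2.2, -0.2, -1.3]
grip_width: 22.3
```

```bash
python3 - <<'E'
from h import *
to([626,146,300],102.2)
E
```

```text
t 13.2 P [821.4 185.4 350.4] jaw 101.2 xaxis [ 0.449  0.118 -0.886] F [ 2.2 -0.2 -1.3] M [-0.09  0.41 -0.03] w 22.3 q [ 0.1   0.65  0.78  0.07  1.23 -1.66]
tool d mm [-47.8 200.   -2.2]
turn [np.float64(-1.0), np.float64(179.0)]
```

```bash
python3 - <<'E'
from h import *
to([581,136,165],102.2)
E
```

```text
t 13.2 P [821.4 185.4 350.4] jaw 101.2 xaxis [ 0.449  0.118 -0.886] F [ 2.2 -0.2 -1.3] M [-0.09  0.41 -0.03] w 22.3 q [ 0.1   0.65  0.78  0.07  1.23 -1.66]
tool d mm [ 50.4 303.4  -7.6]
turn [np.float64(-1.0), np.float64(179.0)]
```

send_rows([
  [[0.003,0.03,0,0,0.015],[0.003,0.03,0,0,0.015],[0.003,0.03,0,0,0.015],[0.003,0.03,0,0,0.015],[0.003,0.03,0,0,0.015],[0.003,0.03,0,0,0.015],[0.003,0.03,0,0,0.015],[0.003,0.03,0,0,0.015],[0.003,0.03,0,0,0.015],[0,0,0,0,0.015]],
])

```text
time: 14.03
tool_pos: [580.9, 134.9, 203.4]
tcp_rot: [-1.511, 1.07, 0.239]
contact_force: [-0.7, -0.4, -2.7]
grip_width: 22.2
```

```bash
python3 - <<'E'
from h import *
to([581,136,165],102.2)
E
```

```text
t 14.03 P [580.9 134.9 203.4] jaw 100.7 xaxis [ 0.466  0.114 -0.877] F [-0.7 -0.4 -2.7] M [-0.06  0.58  0.  ] w 22.2 q [ 0.05  0.26  1.83  0.17  0.56 -1.82]
tool d mm [33.9 18.2 -0. ]
turn [np.float64(-1.5), np.float64(178.5)]
```

```bash
python3 - <<'E'
from h import *
t=snap('top','top5.png');s=snap('side','side5.png')
def cr(im,x0,x1,y0,y1,f): return cv2.resize(im[y0:y1,x0:x1],None,fx=f,fy=f,interpolation=cv2.INTER_CUBIC)
cv2.imwrite('pics/a5.png',np.hstack([cr(t['color'],220,320,90,190,4),cr(s['color'],260,360,110,210,4)]))
E
```

```text
(no output)
```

View pics/a5.png

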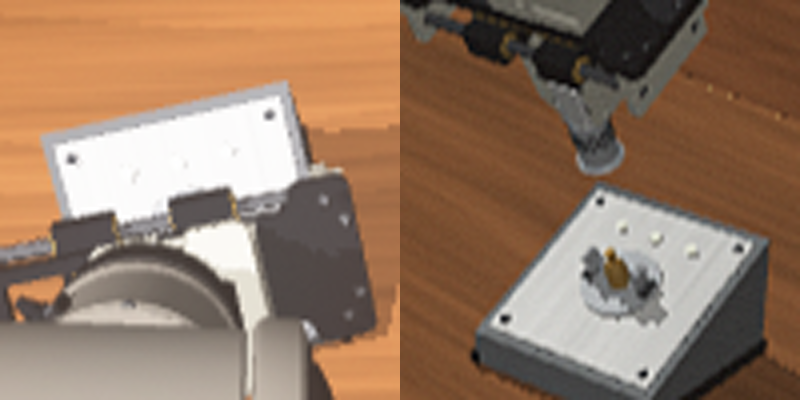

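```bash
cat >> h.py <<'E'
def coup():
    o=monitor.get_obs(); M=Ro.from_euler('xyz',o['tcp_rot']).as_matrix(); P=o['tool_pos']
    return P,M
E
python3 - <<'E'
from h import *
s=load('side');P,M=coup()
for rel in(0,0.032,-0.032):
    a=Ro.from_rotvec(rel*M[:,2]).as_matrix()@M[:,0]
    print(rel,a.round(3),'tilt',np.degrees(np.arccos(-a[2])),[proj(s,P+k*a).round(1) for k in(-20,0,44.7)])
im=s['color'];a=cv2.resize(im[120:160,390-100:390-60],None,fx=14,fy=14,interpolation=cv2.INTER_NEAREST)
cv2.imwrite('pics/a6.png',a)
E
```

```text
0 [ 0.477  0.114 -0.871] tilt 29.37053935571389 [array([305.7, 129.6]), array([307.8, 134.9]), array([312.5, 146.3])]
0.032 [ 0.449  0.109 -0.887] tilt 27.54007966973069 [array([305.8, 129.4]), array([307.8, 134.9]), array([312.1, 146.7])]
-0.032 [ 0.504  0.119 -0.855] tilt 31.201322274401743 [array([305.5, 129.8]), array([307.8, 134.9]), array([312.7, 145.9])]
```

View pics/a6.png

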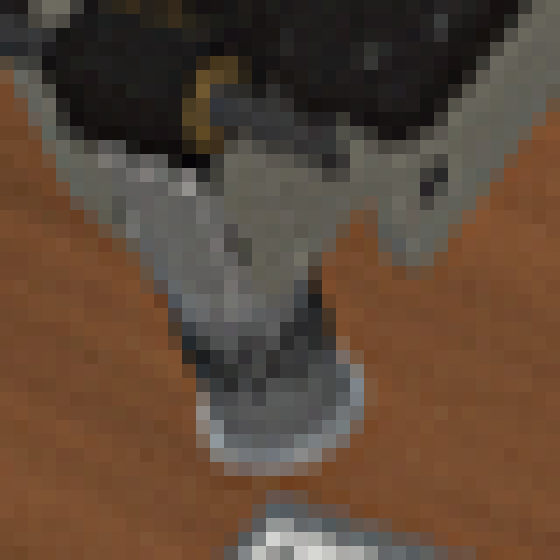

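```bash
python3 - <<'E'
from h import *
n=np.array([np.sin(np.radians(25))*np.cos(np.radians(-168)),np.sin(np.radians(25))*np.sin(np.radians(-168)),np.cos(np.radians(25))]);S=np.array([626.5,145.8,65])
print((S+90*n).round(1)); to(S+90*n,102)
E
```

```text
[589.3 137.9 146.6]
t 14.13 P [587.7 135.2 209. ] jaw 100.7 xaxis [ 0.477  0.114 -0.871] F [ 0.4  0.4 -0.9] M [-0.11  0.38 -0.03] w 21.7 q [ 0.05  0.26  1.82  0.17  0.56 -1.82]
tool d mm [55.4 28.8  0.7]
turn [np.float64(-1.3), np.float64(178.7)]
```

```bash
python3 - <<'E'
from h import *
P,M=coup(); s=snap('side','side6.png')
a=Ro.from_rotvec(.032*M[:,2]).as_matrix()@M[:,0]
print(P,a,[proj(s,P+k*a).round(1) for k in(-20,0,44.7)]); to()
im=s['color'];a=cv2.resize(im[120:160,290:330],None,fx=14,fy=14,interpolation=cv2.INTER_NEAREST)
cv2.imwrite('pics/a7.png',a)
E
```

```text
[587.73131368 135.17026047 208.97561476] [ 0.44929966  0.10915538 -0.88668761] [array([305.8, 129.4]), array([307.8, 134.9]), array([312.1, 146.7])]
t 14.18 P [589.5 135.4 210.2] jaw 100.7 xaxis [ 0.479  0.114 -0.87 ] F [ 1.  -0.3 -1.3] M [-0.05  0.43  0.02] w 21.9 q [ 0.05  0.26  1.81  0.17  0.56 -1.82]
```

View pics/a7.png

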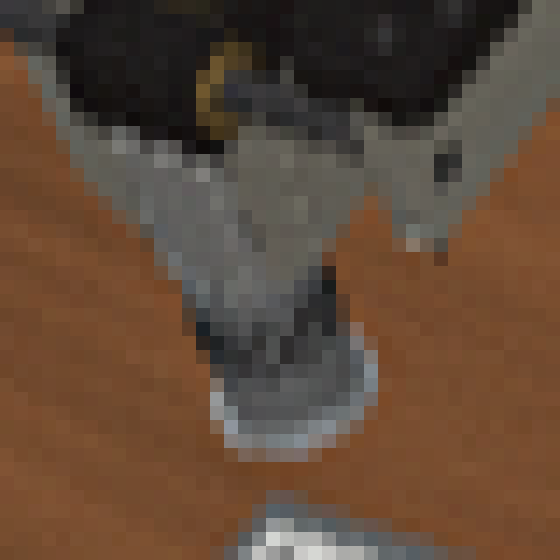

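```bash
python3 - <<'E'
from h import *
n=np.array([np.sin(np.radians(25))*np.cos(np.radians(-168)),np.sin(np.radians(25))*np.sin(np.radians(-168)),np.cos(np.radians(25))]);S=np.array([626.5,145.8,65])
to(S+90*n,102)
E
```

```text
t 14.18 P [589.5 135.4 210.2] jaw 100.7 xaxis [ 0.479  0.114 -0.87 ] F [ 1.  -0.3 -1.3] M [-0.05  0.43  0.02] w 21.9 q [ 0.05  0.26  1.81  0.17  0.56 -1.82]
tool d mm [55.6 31.1  0.8]
turn [np.float64(-1.3), np.float64(178.7)]
```

send_rows([
  [[0.008,0.005,0,-0.4,0.015],[0.008,0.005,0,-0.4,0.015],[0.008,0.005,0,-0.4,0.015],[0.008,0.005,0,-0.4,0.015],[0.008,0.005,0,0,0.015]],
])

```text
time: 14.6
tool_pos: [600.5, 135.0, 174.3]
tcp_rot: [-1.555, 1.029, 0.223]
contact_force: [-0.6, 1.0, -1.5]
grip_width: 21.4
```

```bash
python3 - <<'E'
from h import *
n=np.array([np.sin(np.radians(25))*np.cos(np.radians(-168)),np.sin(np.radians(25))*np.sin(np.radians(-168)),np.cos(np.radians(25))]);S=np.array([626.5,145.8,65])
to(S+90*n,102)
E
```

```text
t 14.6 P [600.5 135.  174.3] jaw 102.0 xaxis [ 0.503  0.114 -0.857] F [-0.6  1.  -1.5] M [-0.02  0.48  0.02] w 21.4 q [ 0.05  0.32  1.86  0.21  0.43 -1.9 ]
tool d mm [18.4 23.2  4.9]
turn [np.float64(0.0), np.float64(-180.0)]
```

send_rows([
  [[-0.01,-0.01,0.001,0,0.015],[-0.01,-0.01,0.001,0,0.015],[-0.01,-0.01,0.001,0,0.015],[-0.01,-0.01,0.001,0,0.015],[-0.01,-0.01,0.001,0,0.015],[-0.01,-0.01,0.001,0,0.015]],
])

```text
time: 15.1
tool_pos: [628.4, 143.4, 262.7]
tcp_rot: [-1.558, 1.021, 0.217]
contact_force: [-0.1, -0.0, -1.3]
grip_width: 22.0
```

```bash
python3 - <<'E'
from h import *
n=np.array([np.sin(np.radians(25))*np.cos(np.radians(-168)),np.sin(np.radians(25))*np.sin(np.radians(-168)),np.cos(np.radians(25))]);S=np.array([626.5,145.8,65])
to(S+90*n,102)
E
```

```text
t 15.1 P [628.4 143.4 262.7] jaw 101.8 xaxis [ 0.51   0.113 -0.853] F [-0.1 -0.  -1.3] M [-0.05  0.49  0.01] w 22.0 q [ 0.07  0.27  1.66  0.13  0.67 -1.79]
tool d mm [78.5 94.3  1.9]
turn [np.float64(-0.2), np.float64(179.8)]
```

send_rows([
  [[0.018,-0.03,0,0,0.015],[0.018,-0.03,0,0,0.015],[0.018,-0.03,0,0,0.015],[0.018,-0.03,0,0,0.015],[0.018,-0.03,0,0,0.015]],
])

```text
time: 15.52
tool_pos: [811.2, 179.8, 283.9]
tcp_rot: [-1.565, 0.995, 0.21]
contact_force: [0.3, 0.4, -0.6]
grip_width: 21.9
```

```bash
python3 - <<'E'
from h import *
to()
E
```

```text
t 15.52 P [811.2 179.8 283.9] jaw 101.7 xaxis [ 0.532  0.113 -0.839] F [ 0.3  0.4 -0.6] M [-0.06  0.47 -0.05] w 21.9 q [ 0.1   0.59  1.1   0.07  0.88 -1.7 ]
```

```bash
python3 - <<'E'
from h import *
to([500,115,220],102)
E
```

```text
t 15.52 P [811.2 179.8 283.9] jaw 101.7 xaxis [ 0.532  0.113 -0.839] F [ 0.3  0.4 -0.6] M [-0.06  0.47 -0.05] w 21.9 q [ 0.1   0.59  1.1   0.07  0.88 -1.7 ]
tool d mm [-1.194e+02  3.015e+02 -3.000e-01]
turn [np.float64(-0.3), np.float64(179.7)]
```

send_rows([
  [[-0.012,0.03,0,0,0.015],[-0.012,0.03,0,0,0.015],[-0.012,0.03,0,0,0.015],[-0.012,0.03,0,0,0.015],[-0.012,0.03,0,0,0.015],[-0.012,0.03,0,0,0.015],[-0.012,0.03,0,0,0.015],[-0.012,0.03,0,0,0.015]],
])

```text
time: 16.18
tool_pos: [593.7, 128.1, 225.3]
tcp_rot: [-1.572, 0.968, 0.199]
contact_force: [1.0, 0.0, -1.5]
grip_width: 21.9
```

```bash
python3 - <<'E'
from h import *
to([470,110,160],102)
E
```

```text
t 16.18 P [593.7 128.1 225.3] jaw 101.5 xaxis [ 0.556  0.112 -0.824] F [ 1.   0.  -1.5] M [-0.09  0.55  0.03] w 21.9 q [ 0.04  0.23  1.86  0.21  0.46 -1.89]
tool d mm [-17.1 139.9   7. ]
turn [np.float64(-0.5), np.float64(179.5)]
```

send_rows([
  [[-0.003,0.025,0.001,0,0.015],[-0.003,0.025,0.001,0,0.015],[-0.003,0.025,0.001,0,0.015],[-0.003,0.025,0.001,0,0.015]],
])

```text
time: 16.52
tool_pos: [508.9, 112.3, 185.7]
tcp_rot: [-1.579, 0.951, 0.193]
contact_force: [17.3, -8.0, 4.6]
grip_width: 21.6
```

```bash
python3 - <<'E'
from h import *
to([470,110,160],102)
E
```

```text
t 16.52 P [508.9 112.3 185.7] jaw 101.4 xaxis [ 0.57   0.111 -0.814] F [17.3 -8.   4.6] M [-0.73 -1.19 -0.5 ] w 21.6 q [ 0.    0.13  2.14  0.41  0.28 -2.13]
tool d mm [-1.6 46.3  5.5]
turn [np.float64(-0.6), np.float64(179.4)]
```

```bash
python3 - <<'E'
from h import *
s=snap('side','side8.png');t=snap('top','top8.png'); to()
cv2.imwrite('pics/b8.png',np.hstack([cv2.resize(s['color'][:260,160:420],None,fx=1.5,fy=1.5),cv2.resize(t['color'][80:340,180:440],None,fx=1.5,fy=1.5)]))
E
```

```text
t 16.62 P [505.3 112.7 183. ] jaw 101.5 xaxis [ 0.563  0.113 -0.818] F [ 1.   0.5 -2.2] M [-0.09  0.54 -0.03] w 21.8 q [ 0.    0.13  2.14  0.41  0.29 -2.13]
```

View pics/b8.png

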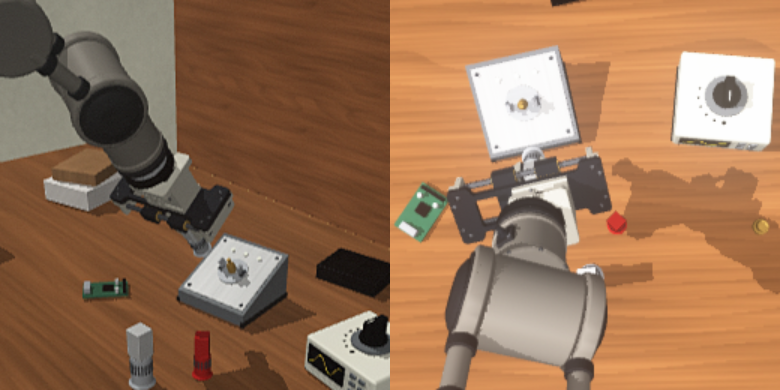

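send_rows([
  [[0,0.02,0.001,0,0.015],[0,0.02,0.001,0,0.015],[0,0.02,0.001,0,0.015]],
])

```text
time: 16.87
tool_pos: [466.7, 98.1, 174.0]
tcp_rot: [-1.558, 0.964, 0.22]
contact_force: [0.1, -0.2, -1.0]
grip_width: 21.4
```

```bash
python3 - <<'E'
from h import *
to([470,110,160],102)
E
```

```text
t 16.87 P [466.7  98.1 174. ] jaw 102.0 xaxis [ 0.557  0.125 -0.821] F [ 0.1 -0.2 -1. ] M [-0.08  0.52  0.01] w 21.4 q [-0.06  0.08  2.24  0.61  0.28 -2.38]
tool d mm [14.8  3.3 10.9]
turn [np.float64(0.0), np.float64(-180.0)]
```

send_rows([
  [[0.012,0.01,0.002,0,0.015],[0.012,0.01,0.002,0,0.015],[0.012,0.01,0.002,0,0.015]],
])

```text
time: 17.12
tool_pos: [468.2, 89.5, 154.9]
tcp_rot: [-1.524, 0.969, 0.264]
contact_force: [-0.1, -0.1, -1.2]
grip_width: 22.0
```

```bash
python3 - <<'E'
from h import *
to([470,110,160],102)
E
```

```text
t 17.12 P [468.2  89.5 154.9] jaw 103.0 xaxis [ 0.546  0.148 -0.825] F [-0.1 -0.1 -1.2] M [-0.07  0.56  0.01] w 22.0 q [-0.12  0.12  2.27  0.86  0.28 -2.68]
tool d mm [-0.2 -7.8 19.7]
turn [np.float64(1.0), np.float64(-179.0)]
```

send_rows([
  [[0,0,0,0,0.015],[0,0,0,0,0.015],[0,0,0,0,0.015],[0,0,0,0,0.015]],
])

```text
time: 17.45
tool_pos: [476.0, 87.2, 159.4]
tcp_rot: [-1.532, 0.959, 0.254]
contact_force: [0.5, -0.9, -1.2]
grip_width: 21.9
```

```bash
python3 - <<'E'
from h import *
to([500,115,220],102)
E
```

```text
t 17.45 P [476.   87.2 159.4] jaw 102.8 xaxis [ 0.556  0.144 -0.819] F [ 0.5 -0.9 -1.2] M [-0.1   0.54  0.  ] w 21.9 q [-0.12  0.12  2.25  0.85  0.28 -2.67]
tool d mm [-32.3 -58.7  23.1]
turn [np.float64(0.8), np.float64(-179.2)]
```

```bash
cat >> h.py <<'E'
AZ=-168.;N=np.array([np.sin(np.radians(25))*np.cos(np.radians(AZ)),np.sin(np.radians(25))*np.sin(np.radians(AZ)),np.cos(np.radians(25))]);S=np.array([626.5,145.8,65])
def mouth(rel=.032,yo=2.,L=44.7):
    P,M=coup(); a=Ro.from_rotvec(rel*M[:,2]).as_matrix()@M[:,0]; return P+L*a+yo*M[:,1],a
def ap(h,off=(0,0,0)):
    P,M=coup(); m,a=mouth(); d=S+h*N+np.array(off)-m
    r=m-S; ax=r@N; lat=r-ax*N; print('mouth',m.round(1),'above plate',ax.round(1),'lat',lat.round(1),'a tilt',np.degrees(np.arccos(-a[2])).round(1),'err',np.degrees(np.arccos(-a@N)).round(1)); print('tool d',(M.T@d).round(1)); to(None,102)
E
python3 - <<'E'
from h import *
ap(60)
E
```

```text
mouth [498.1  93.1 120.9] above plate 108.3 lat [-83.6 -43.2 -42.3] a tilt 33.2 err 8.3
tool d [ 65.6 -90.2  23.3]
t 17.45 P [476.   87.2 159.4] jaw 102.8 xaxis [ 0.556  0.144 -0.819] F [ 0.5 -0.9 -1.2] M [-0.1   0.54  0.  ] w 21.9 q [-0.12  0.12  2.25  0.85  0.28 -2.67]
turn [np.float64(0.8), np.float64(-179.2)]
```

send_rows([
  [[0.014,-0.023,0.006,0.2,0.015],[0.014,-0.023,0.006,0.2,0.015],[0.014,-0.023,0.006,0.2,0.015],[0,0,0,0,0.015]],
])

```text
time: 17.78
tool_pos: [555.8, 123.2, 170.1]
tcp_rot: [-1.523, 0.954, 0.252]
contact_force: [-0.5, -0.0, -2.6]
grip_width: 22.2
```

```bash
python3 - <<'E'
from h import *
ap(60)
s=snap('side','side9.png');ap(60)
print(proj(s,mouth()[0]),proj(s,mouth()[0]-40*mouth()[1]))
def cr(im,x0,x1,y0,y1,f): return cv2.resize(im[y0:y1,x0:x1],None,fx=f,fy=f,interpolation=cv2.INTER_NEAREST)
cv2.imwrite('pics/b9.png',cr(s['color'],280,350,130,210,7))
E
```

```text
mouth [578.  129.1 131.6] above plate 81.9 lat [-14.6  -9.5  -7.6] a tilt 33.5 err 8.6
tool d [ 24.9 -13.7   5.8]
t 17.78 P [555.8 123.2 170.1] jaw 102.2 xaxis [ 0.56   0.144 -0.816] F [-0.5 -0.  -2.6] M [-0.17  0.48 -0.04] w 22.2 q [ 0.    0.24  2.04  0.52  0.29 -2.23]
turn [np.float64(0.2), np.float64(-179.8)]
mouth [575.5 129.1 130.5] above plate 81.9 lat [-17.1  -9.6  -8.7] a tilt 33.3 err 8.4
tool d [ 25.3 -16.4   5.3]
t 17.83 P [553.4 123.1 169. ] jaw 102.3 xaxis [ 0.557  0.145 -0.817] F [-0.3 -0.5 -1.4] M [-0.06  0.51  0.03] w 21.7 q [ 0.    0.24  2.05  0.53  0.29 -2.24]
turn [np.float64(0.3), np.float64(-179.7)]
[305.48597999 165.00193692] [300.74755633 156.21108301]
```

View pics/b9.png

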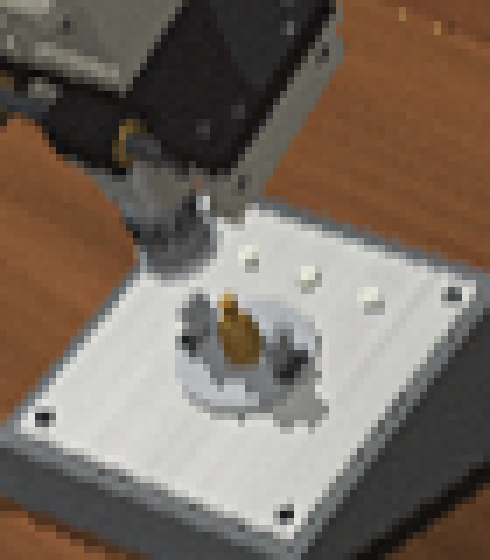

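```bash
sed -i 's/S=np.array(\[626.5,145.8,65\])/S=np.array([626.,144.5,65])/' h.py; python3 - <<'E'
from h import *
ap(42)
E
```

```text
mouth [575.5 129.1 130.5] above plate 81.6 lat [-16.8  -8.3  -8.4] a tilt 33.3 err 8.4
tool d [ 42.6 -12.7   3.7]
t 17.83 P [553.4 123.1 169. ] jaw 102.3 xaxis [ 0.557  0.145 -0.817] F [-0.3 -0.5 -1.4] M [-0.06  0.51  0.03] w 21.7 q [ 0.    0.24  2.05  0.53  0.29 -2.24]
turn [np.float64(0.3), np.float64(-179.7)]
```

send_rows([
  [[0.014,-0.008,0.002,0,0.015],[0.014,-0.006,0.002,0,0.015],[0.012,0,0,0,0.015],[0,0,0,0,0.015]],
])

```text
time: 18.17
tool_pos: [587.4, 134.8, 150.7]
tcp_rot: [-1.512, 0.968, 0.27]
contact_force: [-1.4, -0.3, -1.7]
grip_width: 22.0
```

```bash
python3 - <<'E'
from h import *
s=snap('side','side10.png');ap(42)
print(proj(s,mouth()[0]),proj(s,mouth()[0]-40*mouth()[1]))
def cr(im,x0,x1,y0,y1,f): return cv2.resize(im[y0:y1,x0:x1],None,fx=f,fy=f,interpolation=cv2.INTER_NEAREST)
cv2.imwrite('pics/b10.png',cr(s['color'],280,350,130,210,7))
E
```

```text
mouth [608.3 141.  112.2] above plate 50.4 lat [3.1 1.  1.5] a tilt 32.7 err 7.9
tool d [ 7.6  4.9 -0.6]
t 18.22 P [586.7 134.8 150.9] jaw 102.7 xaxis [ 0.546  0.151 -0.824] F [ 0.2 -0.8 -1.5] M [-0.11  0.55  0.04] w 22.1 q [ 0.02  0.33  1.97  0.51  0.28 -2.21]
turn [np.float64(0.7), np.float64(-179.3)]
[311.65790075 166.19221708] [307.43895972 157.60893444]
```

View pics/b10.png

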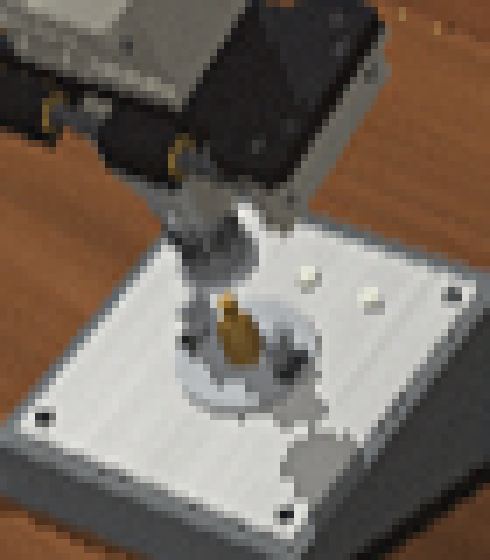

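send_rows([
  [[0.008,0.004,0,0,0.015],[0.01,0.002,0,0,0.015],[0.008,0.002,0,0,0.015]],
])

```text
time: 18.47
tool_pos: [596.3, 134.5, 134.1]
tcp_rot: [-1.495, 0.983, 0.29]
contact_force: [0.2, 0.2, -2.1]
grip_width: 21.8
```

```bash
python3 - <<'E'
from h import *
s=snap('side','side11.png');ap(20)
def cr(im,x0,x1,y0,y1,f): return cv2.resize(im[y0:y1,x0:x1],None,fx=f,fy=f,interpolation=cv2.INTER_NEAREST)
cv2.imwrite('pics/b11.png',cr(s['color'],280,350,130,210,7))
E
```

```text
mouth [617.4 140.8  94.1] above plate 30.2 lat [ 3.9 -1.   1.7] a tilt 31.8 err 7.2
tool d [9.6 5.5 1.4]
t 18.52 P [596.5 134.3 133.2] jaw 103.0 xaxis [ 0.53   0.159 -0.833] F [ 0.  -0.7 -3. ] M [-0.18  0.51  0.02] w 21.9 q [ 0.02  0.38  1.95  0.56  0.28 -2.27]
turn [np.float64(1.0), np.float64(-179.0)]
```

View pics/b11.png

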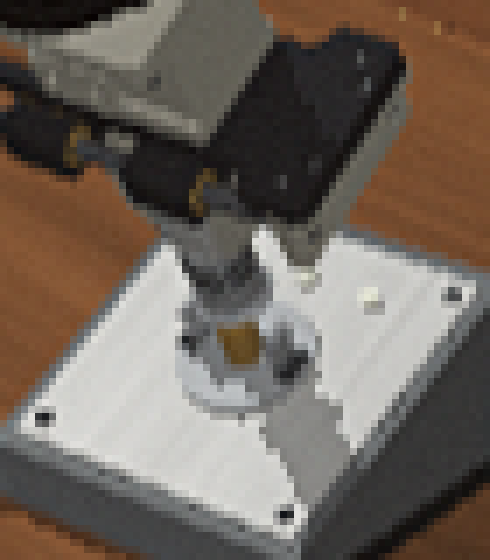

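send_rows([
  [[0,0.005,0.001,0,0.015],[0.004,0.002,0.001,0,0.015],[0.005,0.001,0,0,0.015]],
])

```text
time: 18.77
tool_pos: [595.6, 134.4, 125.5]
tcp_rot: [-1.484, 0.994, 0.303]
contact_force: [0.1, -0.5, -1.4]
grip_width: 22.0
```

```bash
python3 - <<'E'
from h import *
s=snap('side','side12.png');ap(15)
def cr(im,x0,x1,y0,y1,f): return cv2.resize(im[y0:y1,x0:x1],None,fx=f,fy=f,interpolation=cv2.INTER_NEAREST)
cv2.imwrite('pics/b12.png',cr(s['color'],280,350,130,210,7))
E
```

```text
mouth [616.3 141.   85.6] above plate 23.0 lat [-0.2 -1.5 -0.2] a tilt 31.2 err 6.8
tool d [8.1 0.6 1. ]
t 18.82 P [595.9 134.3 124.9] jaw 103.2 xaxis [ 0.52   0.163 -0.838] F [-0.6  0.6 -3. ] M [-0.11  0.53 -0.02] w 21.7 q [ 0.01  0.39  1.96  0.59  0.28 -2.3 ]
turn [np.float64(1.2), np.float64(-178.8)]
```

View pics/b12.png

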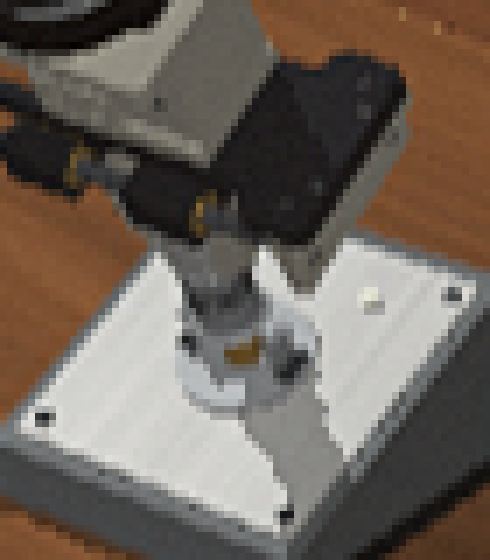

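send_rows([
  [[0.006,0.001,0,0,0.015],[0.005,0.001,0,0,0.015]],
])

```text
time: 18.98
tool_pos: [601.4, 135.3, 118.1]
tcp_rot: [-1.475, 0.999, 0.313]
contact_force: [-5.4, 4.5, 7.2]
grip_width: 22.1
```

```bash
python3 - <<'E'
from h import *
ap(10);P,M=coup();print('-N in tool',M.T@-N, 'F tool',M.T@monitor.get_obs()['contact_force'])
E
```

```text
mouth [621.6 142.2  78.7] above plate 14.5 lat [ 1.5 -1.   0.6] a tilt 30.9 err 6.6
tool d [4.3 2.  1.1]
t 18.98 P [601.4 135.3 118.1] jaw 103.3 xaxis [ 0.515  0.167 -0.841] F [-5.4  4.5  7.2] M [0.81 0.69 0.59] w 22.1 q [ 0.01  0.41  1.94  0.61  0.28 -2.32]
turn [np.float64(1.3), np.float64(-178.7)]
-N in tool [ 0.98962301  0.13202709 -0.05670219] F tool [-8.0982581  -0.20593226  5.9747544 ]
```

send_rows([
  [[0.001,0.001,0.002,0,0.015],[0.003,0.001,0.001,0,0.015]],
])

```text
time: 19.15
tool_pos: [602.5, 138.4, 115.5]
tcp_rot: [-1.471, 1.001, 0.318]
contact_force: [-5.2, -2.8, 6.5]
grip_width: 22.0
```

```bash
python3 - <<'E'
from h import *
ap(10);P,M=coup();print('-N in tool',M.T@-N, 'F tool',M.T@monitor.get_obs()['contact_force'])
E
```

```text
mouth [622.6 145.4  76. ] above plate 11.3 lat [1.3 1.9 0.8] a tilt 30.8 err 6.6
tool d [ 1.   1.9 -1.7]
t 19.15 P [602.5 138.4 115.5] jaw 103.4 xaxis [ 0.512  0.169 -0.842] F [-5.2 -2.8  6.5] M [-0.37  0.51 -0.18] w 22.0 q [ 0.02  0.42  1.94  0.61  0.28 -2.31]
turn [np.float64(1.4), np.float64(-178.6)]
-N in tool [ 0.98979378  0.12970593 -0.05903087] F tool [-8.62572287  1.31363363 -1.20774552]
```

send_rows([
  [[0.004,-0.001,0,0,0.015],[0.004,-0.001,0,0,0.015]],
])

```text
time: 19.32
tool_pos: [607.8, 139.3, 110.7]
tcp_rot: [-1.469, 1.005, 0.322]
contact_force: [-8.4, -5.0, 2.1]
grip_width: 21.7
```

```bash
python3 - <<'E'
from h import *
s=snap('side','side13.png');
ap(0);P,M=coup();print('-N in tool',M.T@-N, 'F tool',M.T@monitor.get_obs()['contact_force'])
def cr(im,x0,x1,y0,y1,f): return cv2.resize(im[y0:y1,x0:x1],None,fx=f,fy=f,interpolation=cv2.INTER_NEAREST)
cv2.imwrite('pics/b13.png',cr(s['color'],280,350,130,210,7))
E
```

```text
mouth [627.9 146.2  70.4] above plate 4.0 lat [3.6 2.  1.8] a tilt 30.5 err 6.4
tool d [ 3.4  4.8 -1.5]
t 19.37 P [608.  139.2 110. ] jaw 103.5 xaxis [ 0.508  0.169 -0.845] F [-1.1 -2.2 -4.2] M [-0.69  0.88 -0.2 ] w 21.4 q [ 0.02  0.44  1.92  0.61  0.28 -2.31]
turn [np.float64(1.5), np.float64(-178.5)]
-N in tool [ 0.99031911  0.12499422 -0.06036968] F tool [ 2.59547668  3.51326969 -2.08256628]
```

View pics/b13.png

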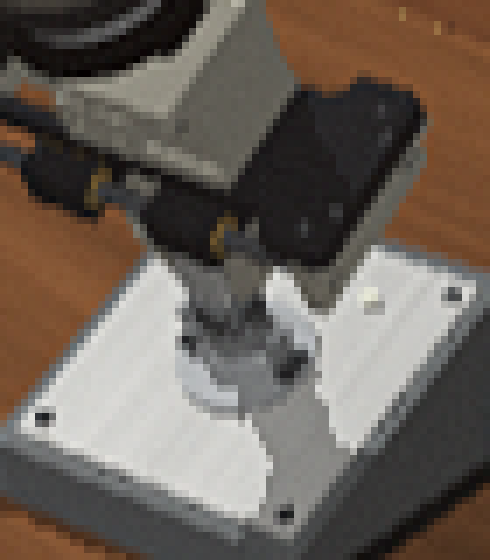

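send_rows([
  [[0.004,-0.001,0,0,0.015],[0.004,0,0,0,0.015]],
])

```text
time: 19.53
tool_pos: [612.9, 140.3, 106.5]
tcp_rot: [-1.466, 1.007, 0.326]
contact_force: [-20.8, -0.5, 34.3]
grip_width: 21.8
```

```bash
python3 - <<'E'
from h import *
ap(0);P,M=coup();print('-N in tool',M.T@-N, 'F tool',M.T@monitor.get_obs()['contact_force'])
E
```

```text
mouth [632.7 147.3  66.9] above plate -1.3 lat [6.2 2.7 3.1] a tilt 30.5 err 6.4
tool d [-2.3  7.  -1.3]
t 19.53 P [612.9 140.3 106.5] jaw 103.6 xaxis [ 0.506  0.171 -0.845] F [-20.8  -0.5  34.3] M [0.62 0.54 0.55] w 21.8 q [ 0.02  0.45  1.91  0.61  0.28 -2.32]
turn [np.float64(1.6), np.float64(-178.4)]
-N in tool [ 0.99038241  0.12353747 -0.062299  ] F tool [-39.63695869  -0.8877721    6.30724831]
```

```bash
python3 - <<'E'
from h import *
s=snap('side','side14.png')
ap(0);P,M=coup();print('F tool',M.T@monitor.get_obs()['contact_force'])
for k in(0,.13):
    m,a=mouth(k,2);print(k,m,proj(s,m),proj(s,m-60*a),np.degrees(np.arccos(-a@N)))
print(proj(s,S),proj(s,S+60*N))
def cr(im,x0,x1,y0,y1,f): return cv2.resize(im[y0:y1,x0:x1],None,fx=f,fy=f,interpolation=cv2.INTER_NEAREST)
cv2.imwrite('pics/b14.png',cr(s['color'],290,340,145,195,11))
E
```

```text
mouth [632.9 147.4  66.9] above plate -1.4 lat [6.4 2.8 3.2] a tilt 30.5 err 6.4
tool d [-2.4  7.3 -1.3]
t 19.58 P [613.2 140.3 106.5] jaw 103.6 xaxis [ 0.506  0.171 -0.845] F [-12.3  -2.1  17. ] M [-0.04  0.81  0.17] w 21.8 q [ 0.02  0.45  1.91  0.61  0.28 -2.32]
turn [np.float64(1.6), np.float64(-178.4)]
F tool [-20.952458     1.55130255   1.79663928]
0 [634.12806282 147.65310869  67.66358084] [316.71487296 177.14492294] [311.34549123 165.04256793] 7.965719434327568
0.13 [629.12865224 146.60326384  64.90243774] [315.61869882 178.69949273] [311.73914516 164.49667102] 3.5912310704856516
[315.2955554  179.28012486] [310.17787389 164.73920181]
```

View pics/b14.png

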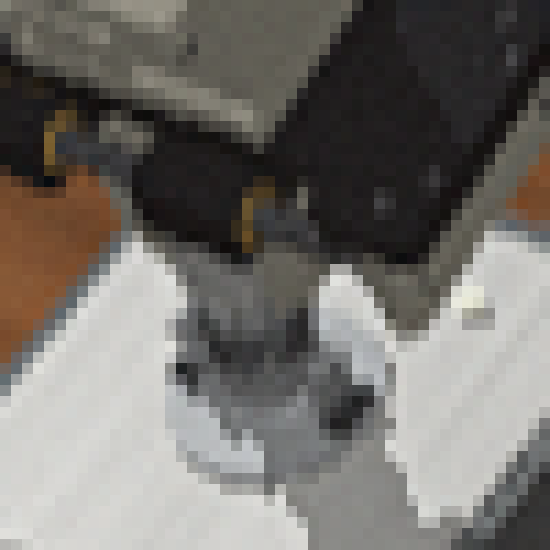

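```bash
python3 - <<'E'
from h import *
t=snap('top','top15.png')
P,M=coup();print('F tool',M.T@monitor.get_obs()['contact_force'],P)
s=load('side')['color']
def cr(im,x0,x1,y0,y1,f): return cv2.resize(im[y0:y1,x0:x1],None,fx=f,fy=f,interpolation=cv2.INTER_CUBIC)
g=np.clip((cr(s,302,332,160,190,13).astype(float)-20)*1.6,0,255).astype(np.uint8)
cv2.imwrite('pics/b15.png',np.hstack([g,cr(t['color'],220,320,100,200,3.9)]))
E
```

```text
F tool [-18.53756852   0.12428558   2.24704953] [613.03987281 140.32104265 106.52117461]
```

View pics/b15.png

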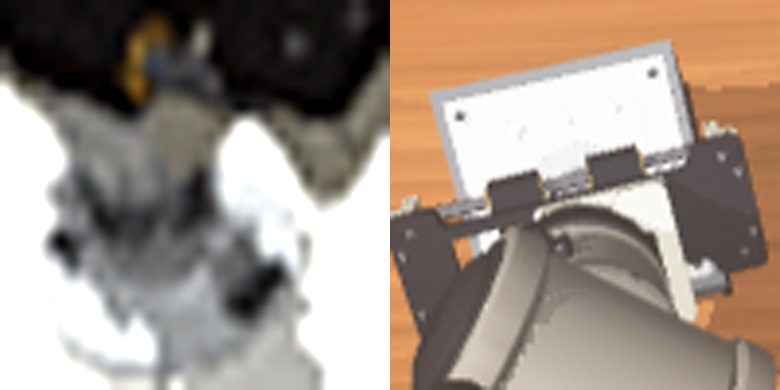

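send_rows([
  [[0.002,0.001,0.001,0,0.015],[0.002,0.001,0.001,0,0.015],[0.002,0.001,0.001,0,0.015]],
])

```text
time: 19.88
tool_pos: [613.8, 140.8, 106.7]
tcp_rot: [-1.47, 1.006, 0.325]
contact_force: [-17.6, -8.6, 18.4]
grip_width: 21.8
```

```bash
python3 - <<'E'
from h import *
ap(0);P,M=coup();print('-N in tool',M.T@-N, 'F tool',M.T@monitor.get_obs()['contact_force'],'M tool',M.T@monitor.get_obs()['moment'])
E
```

```text
mouth [633.6 147.9  67.1] above plate -1.5 lat [7.  3.2 3.5] a tilt 30.5 err 6.4
tool d [-2.7  8.  -1.6]
t 19.88 P [613.8 140.8 106.7] jaw 103.7 xaxis [ 0.507  0.171 -0.845] F [-17.6  -8.6  18.4] M [-1.45  1.58 -0.36] w 21.8 q [ 0.02  0.45  1.91  0.61  0.28 -2.32]
turn [np.float64(1.7), np.float64(-178.3)]
-N in tool [ 0.99027619  0.12478296 -0.06150018] F tool [-25.96313435   6.24167212  -3.15103339] M tool [-0.15584911  1.11865943  1.86048926]
```

send_rows([
  [[0.001,0.004,0.001,0,0.015],[0.001,0.004,0.001,0,0.015]],
])

```text
time: 20.05
tool_pos: [611.9, 139.9, 107.7]
tcp_rot: [-1.469, 1.004, 0.327]
contact_force: [0.4, 1.1, 5.2]
grip_width: 21.8
```

```bash
python3 - <<'E'
from h import *
ap(0);P,M=coup();print('-N in tool',M.T@-N, 'F tool',M.T@monitor.get_obs()['contact_force'],'M tool',M.T@monitor.get_obs()['moment'])
E
```

```text
mouth [631.7 147.   68.2] above plate 0.3 lat [5.9 2.5 2.9] a tilt 30.7 err 6.6
tool d [-0.7  6.9 -1.2]
t 20.05 P [611.9 139.9 107.7] jaw 103.8 xaxis [ 0.509  0.172 -0.843] F [0.4 1.1 5.2] M [ 0.3  -0.09  0.1 ] w 21.8 q [ 0.02  0.45  1.92  0.62  0.28 -2.34]
turn [np.float64(1.8), np.float64(-178.2)]
-N in tool [ 0.98991132  0.12707064 -0.06267874] F tool [-3.99537106 -3.34221218  1.2963488 ] M tool [ 0.05152402 -0.28789723 -0.14845503]
```

send_rows([
  [[0.004,0.002,0.001,0,0.015],[0.003,0.002,0.001,0,0.015]],
])

```text
time: 20.22
tool_pos: [613.9, 140.6, 106.3]
tcp_rot: [-1.466, 1.004, 0.331]
contact_force: [-22.3, -9.1, 30.9]
grip_width: 21.6
```

```bash
python3 - <<'E'
from h import *
ap(0)
for i in range(2):
    P,M=coup();print('F tool',M.T@monitor.get_obs()['contact_force'],'M tool',M.T@monitor.get_obs()['moment'],P)
    s=snap('side','side16.png')
E
```

```text
mouth [633.7 147.8  66.8] above plate -1.9 lat [7.  3.1 3.5] a tilt 30.7 err 6.6
tool d [-3.   7.9 -1.4]
t 20.22 P [613.9 140.6 106.3] jaw 103.9 xaxis [ 0.508  0.175 -0.843] F [-22.3  -9.1  30.9] M [-1.    1.49 -0.3 ] w 21.6 q [ 0.02  0.45  1.91  0.63  0.28 -2.34]
turn [np.float64(1.9), np.float64(-178.1)]
F tool [-39.00154469   3.47754819  -1.70038792] M tool [0.00359273 0.73218912 1.67110886] [613.87226966 140.56251212 106.31716776]
F tool [-27.34695914   2.98489969  -1.59614414] M tool [0.0076498  0.51814665 1.3217815 ] [613.87571755 140.52069591 106.41109305]
```

```bash
python3 - <<'E'
from h import *
s=load('side');im=s['color']
def Z(im,x0,x1,y0,y1,f): return np.clip((cv2.resize(im[y0:y1,x0:x1],None,fx=f,fy=f,interpolation=cv2.INTER_LANCZOS4).astype(float)-30)*1.5,0,255).astype(np.uint8)
x0,y0,f=300,158,20
g=Z(im,x0,332,y0,190,f)
def mk(P,col):
    u,v=proj(s,P);cv2.circle(g,(int((u-x0+.5)*f),int((v-y0+.5)*f)),3,col,-1)
# expected aligned coupler drawn points (axis + silhouettes mouth ring), shifted by observed port bias
Sx=np.array([627.3,146.4,65]);
v=np.cross(N,[0,0,1]);v/=np.linalg.norm(v);w=np.cross(N,v)
for h,r in((3,16.5),(7,13),(42,13)):
    for t in np.linspace(0,2*np.pi,36): mk(Sx+h*N+r*(np.cos(t)*v+np.sin(t)*w),(0,0,255))
cv2.imwrite('pics/b16.png',cv2.resize(g,(600,600)))
E
```

```text
(no output)
```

View pics/b16.png

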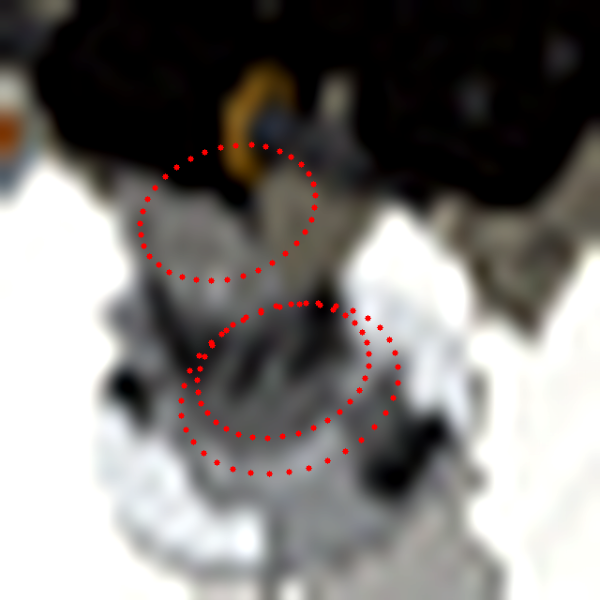

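```bash
cat >> h.py <<'E'
def fm():
    o=monitor.get_obs();M=Ro.from_euler('xyz',o['tcp_rot']).as_matrix();F=M.T@o['contact_force']-M.T@np.array([0,0,-2.]);T=M.T@(o['moment']-np.array([-.1,.53,0]))
    print('t',round(o['time'],2),'P',o['tool_pos'].round(1),'x',M[:,0].round(3),'F',F.round(1),'T',T.round(2),'off_y mm',((T[2]-.155*F[1])/-F[0]*1e3).round(1),'w',round(o['grip_width'],1))
E
python3 -c "
from h import *
fm()"
```

```text
t 20.32 P [613.8 140.5 106.4] x [ 0.508  0.175 -0.843] F [-26.3   2.4  -0.8] T [-0.03  0.48  0.73] off_y mm 13.6 w 22.3
```

send_rows([
  [[0.002,-0.002,0,0,0.015],[0.002,-0.002,0,0,0.015]],
])

```text
time: 20.48
tool_pos: [616.5, 141.2, 107.3]
tcp_rot: [-1.466, 1.004, 0.332]
contact_force: [-25.2, -9.9, 24.1]
grip_width: 21.8
```

```bash
python3 -c "
from h import *
fm();snap('side','s17.png');fm()"
```

```text
t 20.48 P [616.5 141.2 107.3] x [ 0.507  0.175 -0.844] F [-36.5   8.7  -2.1] T [-0.    0.86  2.25] off_y mm 24.7 w 21.8
t 20.53 P [616.7 141.2 107.4] x [ 0.508  0.175 -0.844] F [-33.2   7.2  -1.8] T [0.02 0.68 1.78] off_y mm 19.7 w 21.7
```

```bash
python3 - <<'E'
from h import *
def Z(f): 
    im=cv2.imread('pics/'+f); return np.clip((cv2.resize(im[160:188,302:332],None,fx=13,fy=13,interpolation=cv2.INTER_LANCZOS4).astype(float)-30)*1.5,0,255).astype(np.uint8)
cv2.imwrite('pics/c17.png',np.hstack([Z('side16.png'),Z('s17.png')]))
E
```

```text
(no output)
```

View pics/c17.png

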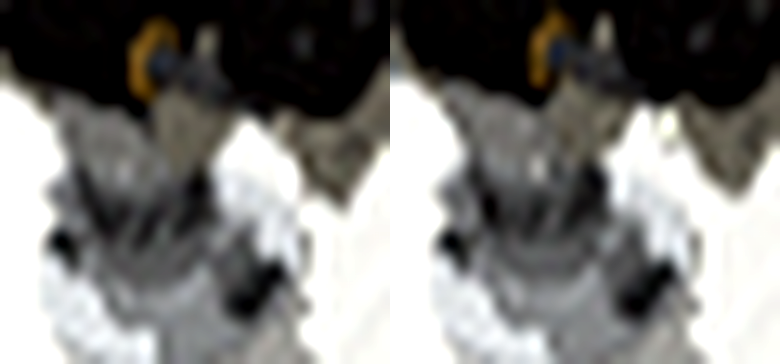

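send_rows([
  [[0.001,0.004,0,0,0.015],[0.002,0.003,0,0,0.015],[0.003,0.002,0,0,0.015]],
])

```text
time: 20.78
tool_pos: [615.4, 140.0, 106.7]
tcp_rot: [-1.463, 0.999, 0.338]
contact_force: [-29.0, -6.6, 36.6]
grip_width: 21.6
```

```bash
python3 -c "
from h import *
fm();snap('side','s18.png');fm()"
```

```text
t 20.78 P [615.4 140.  106.7] x [ 0.51   0.179 -0.841] F [-48.5   4.3   3. ] T [ 0.01 -0.23  1.38] off_y mm 14.6 w 21.6
t 20.83 P [615.3 139.9 106.8] x [ 0.51   0.179 -0.841] F [-31.    2.9   2.3] T [-0.01 -0.35  0.64] off_y mm 6.3 w 22.2
```

send_rows([
  [[0,0.005,0.001,0,0.015],[0,0.005,0,0,0.015]],
])

```text
time: 21.0
tool_pos: [611.6, 138.5, 108.9]
tcp_rot: [-1.461, 0.994, 0.341]
contact_force: [6.3, 10.7, 0.7]
grip_width: 21.6
```

```bash
python3 -c "
from h import *
fm()"
```

```text
t 21.0 P [611.6 138.5 108.9] x [ 0.514  0.183 -0.838] F [ 3.  -8.5  8.9] T [ 0.03 -1.7  -1.66] off_y mm 114.7 w 21.6
```

send_rows([
  [[0.004,0,0.002,0,0.015],[0.003,0.001,0.001,0,0.015]],
])

```text
time: 21.17
tool_pos: [615.4, 141.3, 107.1]
tcp_rot: [-1.458, 0.994, 0.345]
contact_force: [-23.1, -8.9, 29.6]
grip_width: 21.7
```

```bash
python3 -c "
from h import *
fm();snap('side','s19.png');fm()"
```

```text
t 21.17 P [615.4 141.3 107.1] x [ 0.513  0.185 -0.838] F [-40.    3.4  -1. ] T [-0.05  0.52  0.99] off_y mm 11.4 w 21.7
t 21.22 P [615.4 141.3 107.2] x [ 0.513  0.185 -0.838] F [-22.1   1.4  -0. ] T [-0.02  0.3   0.5 ] off_y mm 12.4 w 22.0
```

send_rows([
  [[0.001,0.005,0,0,0.015],[0.002,0.004,0,0,0.015]],
])

```text
time: 21.38
tool_pos: [613.9, 139.5, 106.5]
tcp_rot: [-1.454, 0.991, 0.352]
contact_force: [-8.2, 3.8, 15.9]
grip_width: 21.4
```

```bash
python3 -c "
from h import *
fm();snap('side','s20.png');fm()"
```

```text
t 21.38 P [613.9 139.5 106.5] x [ 0.514  0.189 -0.837] F [-18.5  -3.7   6.9] T [ 0.01 -1.31 -0.76] off_y mm -10.0 w 21.4
t 21.43 P [613.9 139.6 106.5] x [ 0.514  0.189 -0.837] F [-15.3  -3.6   4.1] T [-0.05 -0.75 -0.59] off_y mm -2.0 w 21.8
```

```bash
python3 -c "
from h import *
P,M=coup();
for az in(-168,-167):
  a=np.radians(az);n=np.array([np.sin(np.radians(25))*np.cos(a),np.sin(np.radians(25))*np.sin(a),np.cos(np.radians(25))]);print(M.T@-n)
print(M)
im=[cv2.imread('pics/'+f)[160:188,302:332] for f in('s19.png','s20.png')]
cv2.imwrite('pics/c20.png',np.hstack([np.clip((cv2.resize(i,None,fx=13,fy=13,interpolation=cv2.INTER_LANCZOS4).astype(float)-30)*1.5,0,255).astype(np.uint8) for i in im]))
"
```

```text
[ 0.98737568  0.13845832 -0.07693223]
[ 0.98791668  0.13849109 -0.06957618]
[[ 0.51410235 -0.82012547 -0.25118318]
 [ 0.18910169 -0.17726707  0.96582449]
 [-0.83662377 -0.5440318   0.06395369]]
```

View pics/c20.png

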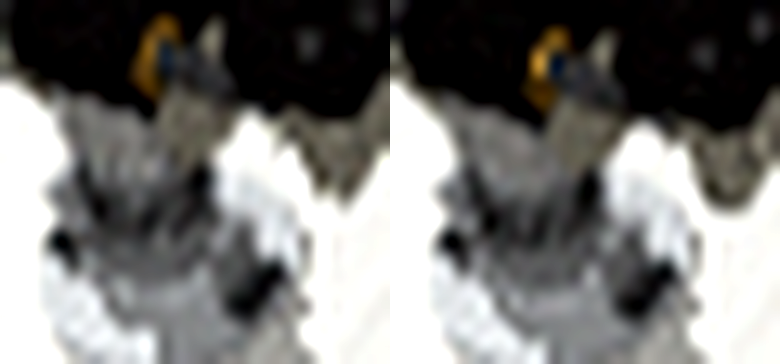

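send_rows([
  [[0.002,0.002,0.001,-5,0.015],[0.002,0.001,0,-5,0.015],[0.002,0.001,0,-5,0.015]],
])

```text
time: 21.68
tool_pos: [613.2, 141.9, 105.9]
tcp_rot: [-1.715, 0.989, 0.365]
contact_force: [-23.3, -3.7, 28.7]
grip_width: 21.6
```

```bash
python3 -c "
from h import *
fm();to();print(coup()[1].T@-N)"
```

```text
t 21.68 P [613.2 141.9 105.9] x [ 0.513  0.196 -0.836] F [-38.4   1.7   5.1] T [ 0.23 -0.88  0.94] off_y mm 17.7 w 21.6
t 21.68 P [613.2 141.9 105.9] jaw 117.8 xaxis [ 0.513  0.196 -0.836] F [-23.3  -3.7  28.7] M [0.21 1.78 0.21] w 21.6 q [ 0.01  0.45  1.92  0.75  0.29 -2.75]
[ 0.98670053  0.15669154 -0.04324158]
```

send_rows([
  [[0.001,0.002,0,-4,0.015],[0.0015,0.001,0,-3,0.015]],
])

```text
time: 21.85
tool_pos: [612.5, 142.9, 105.7]
tcp_rot: [-1.841, 0.986, 0.371]
contact_force: [-15.3, -1.2, 19.3]
grip_width: 22.0
```

```bash
python3 -c "
from h import *
fm();to();print(coup()[1].T@-N)
snap('side','s21.png');fm()
im=[cv2.imread('pics/'+f)[160:188,302:332] for f in('side16.png','s21.png')]
cv2.imwrite('pics/c21.png',np.hstack([np.clip((cv2.resize(i,None,fx=13,fy=13,interpolation=cv2.INTER_LANCZOS4).astype(float)-30)*1.5,0,255).astype(np.uint8) for i in im]))
"
```

```text
t 21.85 P [612.5 142.9 105.7] x [ 0.514  0.2   -0.834] F [-25.9  -0.7   4.4] T [ 0.17 -0.84  0.41] off_y mm 19.8 w 22.0
t 21.85 P [612.5 142.9 105.7] jaw 124.2 xaxis [ 0.514  0.2   -0.834] F [-15.3  -1.2  19.3] M [0.31 1.35 0.25] w 22.0 q [ 0.01  0.45  1.93  0.78  0.28 -2.9 ]
[ 0.98597407  0.16505181 -0.02475939]
t 21.9 P [612.4 142.9 105.6] x [ 0.514  0.2   -0.834] F [-23.5  -4.    4.6] T [ 0.02 -0.85 -0.15] off_y mm 20.2 w 22.1
```

View pics/c21.png

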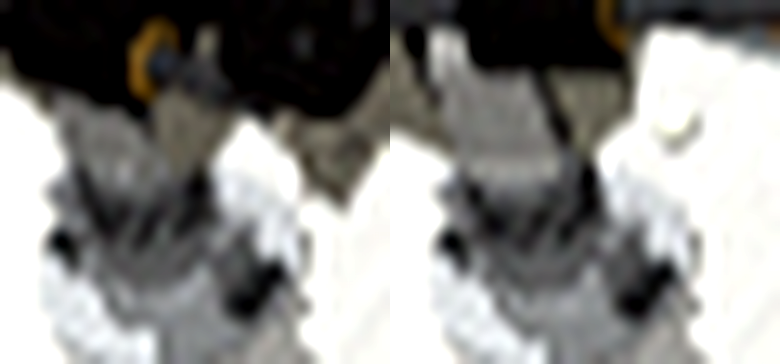

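```bash
python3 -c "
from h import *
for i in range(4): t=snap('top','top22.png'); fm()
s=snap('side','s22.png');fm()
def cr(im,x0,x1,y0,y1,f): return cv2.resize(im[y0:y1,x0:x1],None,fx=f,fy=f,interpolation=cv2.INTER_LANCZOS4)
cv2.imwrite('pics/c22.png',np.hstack([cr(t['color'],160,500,100,300,1.3),cr(s['color'],298,338,150,190,6.5)]))
"
```

```text
t 21.95 P [612.5 142.9 105.7] x [ 0.514  0.2   -0.834] F [-23.   -1.3   4.5] T [-0.03 -0.81 -0.1 ] off_y mm 4.5 w 21.9
t 22.0 P [612.5 142.8 105.7] x [ 0.514  0.2   -0.834] F [-23.5  -1.8   4.6] T [ 0.05 -0.82 -0.06] off_y mm 9.4 w 21.8
t 22.05 P [612.5 142.8 105.7] x [ 0.514  0.2   -0.834] F [-23.3  -1.8   5. ] T [-0.02 -0.79 -0.06] off_y mm 9.2 w 21.7
t 22.1 P [612.5 142.8 105.7] x [ 0.514  0.2   -0.834] F [-23.4  -2.5   5.1] T [-0.03 -0.81 -0.09] off_y mm 12.3 w 21.6
t 22.15 P [612.5 142.8 105.7] x [ 0.514  0.2   -0.834] F [-23.2  -2.3   5.3] T [ 0.02 -0.78 -0.07] off_y mm 12.8 w 22.1
```

View pics/c22.png

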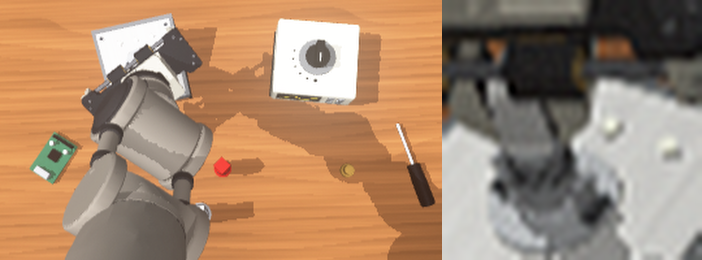

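```bash
python3 -c "
from h import *
from plant import close_job
print(close_job());fm()"
```

```text
the job is handed in; nothing more can be done
None
the job is handed in; nothing more can be done
```

I turned the level knob anticlockwise to its stop. I then took the smaller grey coupler, pressed it past the clips onto the tilted port, and handed in at about 22 s, still holding it pressed home. No verdict was reported.

**Knob:** the moment rose and the fingers were forced apart as I kept turning, which fits the end stop. The last top view still shows the mark pointing at the big (off) dot. I read its angle as 176.7°, against 171° for the dot. That is about 0.1 rad apart, but the image is too coarse to settle a difference that small.

**Tilting the tool:** the moves have no command for tilt, so I tilted the tool by asking for poses beyond the arm's reach. It overshot to about 33°, against the port's 25°. The coupler swivelled between the pads to make up most of the difference. A final turn of about 20° took out most of the sideways lean.

**Last checks:**
- **Push:** about 23 N along the tool and steady for the last 0.3 s, with the grip at 22 mm and the position still.
- **Seating:** resistance climbed steeply, to between 38 and 48 N at its peaks, as if against a hard stop, and the coupler's edges in the side view lie along the port axis to within about 2°.
- **Bystanders:** the board, screwdriver and plug look unmoved in the top view.

**Uncertain:**
- **Port position:** the two cameras disagreed on it by several mm along the camera rays, so the mouth's offset from the plate centre is inferred from the fit and forces.
- **Not measured:** the pin travel was never measured directly. About 0.025 rad of calculated sideways lean remained, from the tool's angle.

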